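# Set up the folding clip stand and give it its marker

### The arm

A 6-joint arm with a two-finger parallel gripper is mounted at the origin on a cart in front of the work surface, level with it; the furniture and walls round the work are solid. World frame = base frame: x ahead of the robot, y to its left, z up, the work surface at z = 0. Lengths are in m, angles in rad, forces in N, time in s.
With the tool pointing down it reaches from about 0.375 to 0.975 m from the base axis. Payload 3.8 kg.
Tool frame: the origin (TCP) lies at the very end of the fingers, on their centre line; the grasp point (between the pads) lies 19 mm behind it; y points along the fingers, x is the direction in which the jaws open and shut, and the axes are right-handed (so a half turn about y gives the same grasp; the last joint's range is limited). The gripper opens to 85 mm and grips with 20 to 120 N. Pads are 22 mm wide; open, the fingers measure 114 mm over their backs; the gripper's body (76 mm by 85 mm) begins 54 mm behind the grasp point. The pads swing forward as they close: fully open they stand 13 mm farther back than shut.
Start: joints at [-1.157, 0.264, 1.604, -0, 1.274, -0.037], TCP at [0.294, -0.608, 0.231] pointing down, gripper open.
Joint ranges: [-2.63, 2.63], [-0.94, 2.18], [0.31, 2.57], [-1.31, 4.45], [0, 2.66], [-2.55, 2.55]. Speed limits (rad/s): [2.57, 2.57, 3.14, 3.14, 3.14, 3.14].

### API

Orientations are given as a rotation vector (axis times angle).
In Python, from workcell import bot, cams gives the robot as it stands.
- The arm moves only by the tool play_rows, never from a script. Its argument "motion" is a list of rows, each a list of 2 entries, a list of its own where there are three numbers: the shift along the world's x, y, z normalised to -1 to 1, where 1 is 400 mm, then the turn, a rotation vector about the world's x, y, z normalised to -1 to 1, where 1 is pi/4 rad. In form: [[[tx, ty, tz], [ax, ay, az]], ...]. A call has 1 to 10 rows; each row is the pose to reach, as a shift and turn from the pose commanded when the call began; what a row does not reach only later rows make up. A row lasts 1/8 s, in which the tool goes at most 62.5 mm and 10.7 degrees, less where a joint would pass 70% of its speed; a pose out of reach is approached as far as the arm can. A call with a number of a shift or a turn outside -1 to 1 is refused whole. A call with a gripper value outside its range is refused whole. "gripper" is the closure, from 0 (fully open) to 1 (shut), set as the call begins (left out, the last holds). The fingers move at their own pace and stop on an object; "squeeze" is the grip in N (left out, the last holds). Time passes only in rows, so rows that repeat a pose let the fingers close. It gives the time, the measured TCP pose, the force and the opening at its end, in the units of the state.
- bot.read_state(): the state, without advancing time (a new reading comes with each control period).
- cams.read_camera(name): name is "side" or "top"; returns (picture, depth): 480x640x3 uint8, red, green, blue; 480x640 float32, m along the optical axis (not along the pixel's ray), 0 where there is no reading.
- cams.calibration(name): a dict with "mtx" (3x3 intrinsics, pixels), "R" (3x3) and "t" (3): a world point X has camera coordinates R X + t. Camera axes: x right, y down, z forward; pixel columns grow to the right and rows downward; lengths in m; the calibration is good to about 2 mm. A picture is of the moment at which its call begins. calibration takes no time and is no camera call.
- bot.finish_job(): hands the job in, once; it reports no verdict.
Trained networks look in the newest picture that a camera, given by its name, has taken for a name from the list of things; names that differ only in an ending like _2 or _b are one class to them, and where a whole thing is asked for, a point or a joint stands for the part that bears it (a point fixed in the world has none). Each returns a list of dicts, best first, with "conf" (0 to 1); they miss things now and then, are a little off and sometimes report something else, mostly with a low value. They report only what shows in the picture. A call takes as long as a camera call. They do not tell look-alikes from the thing itself.
- cams.recognise(camera, label): "xyz" ([x, y, z] in m, in the coordinates of the camera as it stood for that picture, good to about 4 mm: the middle of the surface that is visible of it).
- cams.regions_of(camera, label): "mask" (480x640 bool, what is visible of it).
- cams.mark_of(camera, label): "xyz" ([x, y, z] in m, in the coordinates of the camera as it stood for that picture, good to about 4 mm: a listed point, or the origin of a listed thing).
The state is a dict: "time": time; "q": joint angles; "joint_vel": joint speeds; "joint_torque": joint torques, N m; "tool_pos": TCP position; "tcp_rot": TCP orientation; "wrist_force": force on the tool from outside, world axes, zero at the start; "torque": the same for the moment, N m; "width": opening from 0.0 (shut) to 1.0 (fully open).
Only numpy, scipy, OpenCV 4.12 (cv2) and the standard library are available. Lean on these libraries where they do the work, as an engineer would, in place of code of your own. Each camera call takes 0.05 s, during which the arm holds its last target.

### The job

Set up the folding clip stand that lies on its back on the bench: turn it over face down and let go of it, then swing its sprung prop leg out past the centre until it locks fully open. Take the stand again by its carry bow and stand it, sheet up, on its lower edge and the locked leg, with its ledge side squarely towards the robot, and last lay the felt marker along the middle of the ledge, where it rests against the sloping face. Leave the other tools on the bench where they are.

Things in the scene. Friction and masses are not known exactly. Their poses are not given: they have to be found in the camera images.
- stand_bow (a point): Middle of the carry bow, a round steel bar (10 mm thick, 80 mm clear, along y) 35 mm clear of the upper edge of the clip stand, the loose 0.76 kg aluminium pan with a ruled sheet. It can pivot in closed fingers. x: from lower edge to bow; z: out of the face. At the start the stand lies face up, bow away from the robot, this bar 14 mm above the bench; face down (ledge and upper edge touching, tilted 7 deg) about 9 mm.
- stand_panel (a point): Middle of the stand's pan: 150 mm (x) by 160 mm (y) by 28 mm deep (z), open at the back; axes as for the bow, which is 115 mm along +x from here at the same depth. On its locked leg the face slopes 35 degrees from level, so z then leans 35 degrees from vertical and x points up and away from the ledge.
- stand_foot_edge (a point): Middle of the pan's lower back rim, 75 mm along -x and 14 mm along -z from the middle of the pan, same axes; with the leg's foot this edge carries the standing stand.
- stand_ledge (a point): Inner corner of the ledge, mid-width, same axes: the ledge is a 4 mm plate that stands 18 mm out of the face along +z at the stand's lower end, 156 mm long along y, open at both ends. This point is 71 mm along -x and 14 mm along +z from the middle of the pan. On the standing stand ledge and face form a V-shaped trough.
- prop_leg (a joint): Prop leg, hinge angle in rad: 0 folded inside the back of the pan, 1.31 locked on its stop. The steel strut (18 mm wide, 8 mm thick, 57 mm from hinge to foot) is hinged on the pan's y line 88 mm up from the lower edge, 11 mm inside the back rims; folded it points to the lower edge. A spring (about 0.07 Nm) pulls it back below 0.66 rad and on to the stop above it.
- leg_foot (a point): Axis of the rubber foot bar at the end of the leg (12 mm thick, 40 mm long across the stand along y), 57 mm from the hinge. Leg folded: 44 mm towards the lower edge and 3 mm towards the back from the middle of the pan, 13 mm short of the pan's inner floor. The pan's inside is 152 mm wide, so fingers fit on both sides of strut or foot.
- marker_centre (a point): Centre of the felt marker, a loose pen 138 mm long (along its x), 16 mm thick, lying on the bench at the start, this point 8 mm up.
- marker: The same marker; origin at its underside.
- bench_mark (a point): Fixed point on the bench top straight ahead of the robot; its x points straight away from the robot, its y to the robot's left.
- date_stamp: Bystander: black self-inking stamp 36 x 62 x 97 mm, upright; origin under its middle.
- tape_roll: Bystander: roll of packing tape, 102 mm across, 49 mm high, lying flat; origin under its middle.
- mould_plate: Bystander: white round pattern plate, 56 mm across, 11 mm high; origin under its middle.
- probe_thermometer: Bystander: white pen-shaped probe thermometer, 22 x 192 x 15 mm, lying near the table's edge; origin under its middle.
- bench_scraper: Bystander: steel bench scraper with wooden handle, 79 x 152 x 19 mm; origin under its middle.
- clip_stand: The whole clip stand with its leg; origin in the middle of the back rims' plane, 14 mm along -z from the middle of the pan, same axes.
Things that resemble listed ones, but are neither listed nor needed, are in the scene too. Leave any purple look-alike of the marker alone.

How it is judged:
On the way, in this order (a step that is already met when the one before it is completed fails the run):
1. the stand lies face down on the bench, let go, its leg still folded (angle between stand_panel's own z axis and vertical above 2.8 rad and height (world z) of stand_bow below 0.03 m and value of joint prop_leg below 0.3 rad and contact force between clip_stand and the fingers below 0.2 N), for 0.2 s.
2. with the stand face down, the leg is locked fully open (angle between stand_panel's own z axis and vertical above 2.8 rad and height (world z) of stand_bow below 0.03 m and value of joint prop_leg above 1.24 rad), for 0.2 s.
3. the stand stands on its lower edge and the locked leg, ledge towards the robot, and is let go (angle between stand_panel's own z axis and vertical between 0.48 and 0.75 rad and height (world z) of stand_foot_edge below 0.012 m and height (world z) of leg_foot below 0.014 m and value of joint prop_leg above 1.24 rad and angle between the y axis of stand_panel and the y axis of bench_mark, either way round below 0.44 rad and ((world x of stand_ledge below 0.45 m and world x of stand_bow above 0.45 m) or (world x of stand_ledge below 0.57 m and world x of stand_bow above 0.57 m) or (world x of stand_ledge below 0.69 m and world x of stand_bow above 0.69 m)) and contact force between clip_stand and the fingers below 0.2 N), for 0.2 s.
At the end, for the whole second after the job is handed in: The stand stands on the bench on its lower edge and its locked leg (leg past 1.24 rad, face sloping 28 to 43 degrees), ledge side to the robot within 25 degrees; the marker lies at rest in the trough of the ledge, along it within 11 degrees and within 30 mm of its middle (angle between stand_panel's own z axis and vertical between 0.48 and 0.75 rad and height (world z) of stand_foot_edge below 0.012 m and height (world z) of leg_foot below 0.014 m and value of joint prop_leg above 1.24 rad and angle between the y axis of stand_panel and the y axis of bench_mark, either way round below 0.44 rad and ((world x of stand_ledge below 0.45 m and world x of stand_bow above 0.45 m) or (world x of stand_ledge below 0.57 m and world x of stand_bow above 0.57 m) or (world x of stand_ledge below 0.69 m and world x of stand_bow above 0.69 m)) and x of marker_centre in the frame of stand_ledge between 0 and 0.022 m and z of marker_centre in the frame of stand_ledge between 0.003 and 0.02 m and y of marker_centre in the frame of stand_ledge between -0.03 and 0.03 m and angle between the x axis of marker_centre and the y axis of stand_ledge, either way round below 0.2 rad and linear speed of marker below 0.02 m/s); the robot touches nothing.
It fails at once if a bystander (stamp, tape roll, pattern plate, scraper, thermometer) is moved more than 30 mm (distance of any of date_stamp, tape_roll, mould_plate, bench_scraper, probe_thermometer from where it was at the start of the episode above 0.03 m).
It also fails if it takes over 72 s, if anything falls off the work surface, if the arm or the gripper's body presses on something with over 40 N, if the wrist force passes 120 N, or if a joint passes its speed limit or range.

## Working session

There is one attempt and no reset: what is moved stays moved. The work goes in short steps, Python scripts to look and compute and a tool call to move; the robot and the scene stay as the last step left them, time stands still between calls to the robot, and variables do not carry over. Pictures are saved under pics/ and viewed, and the job is handed in when it is done.

Besides the shell and the picture viewer there is one more tool, called after "Call:" in YAML: its name, and indented under it one key for each argument. play_rows: Moves the arm, as the interface text tells. Its arguments: {"type":"object","properties":{"motion":{"type":"array","items":{"type":"array"}},"gripper":{"type":"number"},"squeeze":{"type":"number"}},"required":["motion"]}

```bash
ls; mkdir -p pics
python3 - <<'E'
from workcell import bot,cams
import cv2,numpy as np
print(bot.read_state())
for n in("side","top"):
    p,d=cams.read_camera(n); cv2.imwrite(f"pics/{n}0.png",p[:,:,::-1]); c=cams.calibration(n); print(n,c)
    np.savez(f"{n}0.npz",p=p,d=d)
E
```

```text
pics
{'time': 0.0, 'q': array([-1.15687477e+00,  2.64743093e-01,  1.60537544e+00, -1.64219145e-05,
        1.27369489e+00, -3.69330665e-02]), 'joint_vel': array([ 0.00061501,  0.00190767, -0.0004698 ,  0.0001205 ,  0.00172618,
        0.00019882]), 'joint_torque': array([-6.25721077e-04, -5.15110660e+01, -3.67324018e+01, -1.57577065e-04,
        1.27899661e-02, -4.28550464e-06]), 'tool_pos': array([ 0.29380065, -0.60689488,  0.22996803]), 'tcp_rot': array([-1.38812774,  0.8723728 , -0.86934689]), 'wrist_force': array([ 0.26734429,  0.33745274, -0.51932046]), 'torque': array([0.05738968, 0.00126125, 0.00074277]), 'width': 0.999779737955703}
side {'mtx': array([[543.33471106,   0.        , 323.33704339],
       [  0.        , 543.33471106, 244.60355494],
       [  0.        ,   0.        ,   1.        ]]), 'R': array([[-0.93484165, -0.35476515,  0.01458698],
       [-0.20146041,  0.49614295, -0.84454477],
       [ 0.29237782, -0.79245433, -0.53528623]]), 't': array([0.44672091, 0.13053058, 1.8071996 ])}
top {'mtx': array([[539.99534059,   0.        , 304.56306052],
       [  0.        , 539.99534059, 234.36194874],
       [  0.        ,   0.        ,   1.        ]]), 'R': array([[ 0.00157185, -0.99996678,  0.00799824],
       [-0.98560942, -0.00290114, -0.1690138 ],
       [ 0.16903139, -0.00761748, -0.98558123]]), 't': array([0.0094955 , 0.50654478, 1.46396306])}
```

View pics/side0.png

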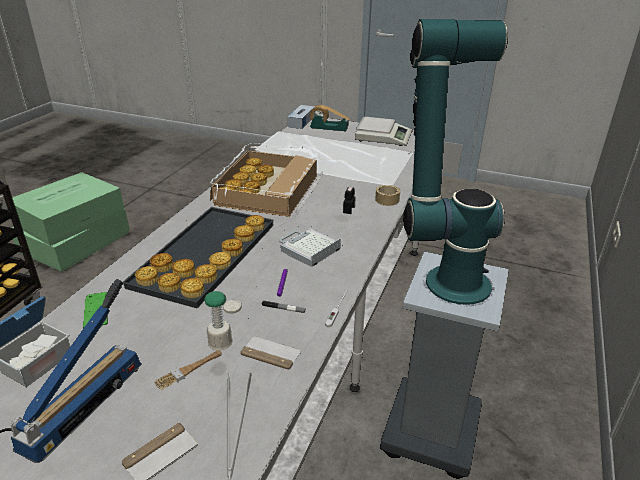

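View pics/top0.png

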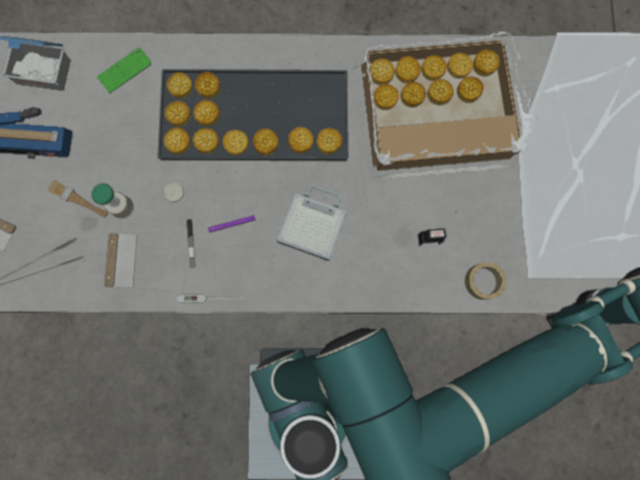

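The stand shows at top (312,225), with its bow at (323,192). Candidates for the marker are the black/grey pen at top (191,243), the purple look-alike at (232,223) and the white thermometer at (205,298). By the description it is the black/grey pen. I'll check it in a close crop and measure.

```bash
cat > h.py <<'E'
from workcell import bot,cams
import cv2,numpy as np
from scipy.spatial.transform import Rotation as Ro
def w(cam,p):
    c=cams.calibration(cam); return c["R"].T@(np.asarray(p)-c["t"])
def pix(cam,X):
    c=cams.calibration(cam); x=c["mtx"]@(c["R"]@np.asarray(X)+c["t"]); return x[:2]/x[2]
def unp(cam,u,v,z):
    c=cams.calibration(cam); r=c["R"].T@np.linalg.inv(c["mtx"])@np.array([u,v,1.]); o=-c["R"].T@c["t"]
    return o+r*(z-o[2])/r[2]
def cloud(cam,d,m):
    c=cams.calibration(cam); v,u=np.nonzero(m&(d>0)); z=d[v,u]; k=c["mtx"]
    P=np.c_[(u-k[0,2])/k[0,0]*z,(v-k[1,2])/k[1,1]*z,z]; return (P-c["t"])@c["R"]
def tri(pa,pb):
    As=[]
    for cam,p in(("top",pa),("side",pb)):
        c=cams.calibration(cam); M=c["mtx"]@np.c_[c["R"],c["t"]]
        As+= [p[0]*M[2]-M[0],p[1]*M[2]-M[1]]
    A=np.array(As); return np.linalg.lstsq(A[:,:3],-A[:,3],rcond=None)[0]
def marks(cam,labels,fn="mark_of",n=2):
    for l in labels:
        for r in getattr(cams,fn)(cam,l)[:n]: print(cam,l,round(r["conf"],2),np.round(w(cam,r["xyz"]),4))
def snap(cam,name,box,s):
    p,d=cams.read_camera(cam); x0,y0,x1,y1=box
    cv2.imwrite(f"pics/{name}.png",cv2.resize(p[y0:y1,x0:x1,::-1],None,fx=s,fy=s,interpolation=cv2.INTER_CUBIC)); return p,d
def st():
    s=bot.read_state(); print("t",round(s["time"],2),"pos",np.round(s["tool_pos"],4),"rv",np.round(s["tcp_rot"],3),"F",np.round(s["wrist_force"],1),"w",round(s["width"],3),"q",np.round(s["q"],3)); return s
E
python3 - <<'E'
from h import *
L=["stand_bow","stand_panel","stand_foot_edge","stand_ledge","marker_centre","leg_foot","bench_mark"]
marks("top",L);marks("side",L)
for cam in("top","side"):
    marks(cam,["date_stamp","tape_roll","mould_plate","probe_thermometer","bench_scraper"],n=1)
a=np.load("top0.npz")["p"];b=np.load("side0.npz")["p"]
A=cv2.resize(a[170:290,170:370,::-1],None,fx=4,fy=4,interpolation=2)
B=cv2.resize(b[220:330,210:360,::-1],None,fx=5,fy=5,interpolation=2)
cv2.imwrite("pics/ca.png",A);cv2.imwrite("pics/cb.png",B)
d=np.load("top0.npz")["d"]
for l in("stand_panel","marker_centre"):
    for r in cams.regions_of("top",l)[:2]:
        m=r["mask"];P=cloud("top",d,m);print(l,r["conf"],m.sum(),P.mean(0),np.percentile(P[:,2],[5,50,95]))
        q=cv2.minAreaRect((P[:,:2]*1000).astype(np.float32));print(q)
E
```

```text
top stand_foot_edge 0.74 [0.4661 0.0188 0.0038]
top stand_ledge 0.77 [0.4696 0.0167 0.0251]
top stand_ledge 0.19 [ 0.6372  0.3907 -0.0022]
top marker_centre 0.76 [0.4872 0.339  0.0044]
top marker_centre 0.55 [0.5445 0.2179 0.0075]
top bench_mark 0.96 [0.4537 0.0005 0.0036]
side stand_bow 0.57 [ 0.6384 -0.0482  0.0169]
side stand_panel 0.75 [ 0.4509 -0.003  -0.0019]
side stand_panel 0.65 [ 0.5322 -0.0099  0.0133]
side stand_foot_edge 0.77 [0.4607 0.0142 0.0029]
side stand_ledge 0.56 [0.4648 0.0091 0.027 ]
side marker_centre 0.69 [0.4821 0.3362 0.011 ]
side marker_centre 0.67 [0.5447 0.2159 0.0055]
side bench_mark 0.95 [ 4.485e-01  4.000e-04 -4.000e-04]
top date_stamp 0.87 [ 0.4999 -0.3432 -0.0018]
top tape_roll 0.84 [ 0.3864 -0.4958  0.0017]
top mould_plate 0.86 [ 6.377e-01  3.956e-01 -4.000e-04]
top probe_thermometer 0.78 [3.336e-01 2.688e-01 3.000e-04]
top bench_scraper 0.76 [0.4376 0.5335 0.004 ]
side date_stamp 0.77 [ 0.4997 -0.3482 -0.0019]
side tape_roll 0.65 [ 0.3782 -0.4976  0.0045]
side mould_plate 0.49 [ 0.635   0.3906 -0.0043]
side probe_thermometer 0.74 [0.3279 0.2687 0.0017]
side bench_scraper 0.91 [0.4343 0.533  0.0033]
stand_panel 0.93 3047 [ 0.53647052 -0.00993707  0.02887775] [0.02020019 0.02897561 0.03656373]
((554.0819091796875, -13.45574951171875), (161.2532958984375, 195.1016082763672), 71.4100341796875)
marker_centre 0.78 277 [0.48627935 0.33401656 0.01428927] [0.00711823 0.01429809 0.02105421]
((487.56903076171875, 334.84765625), (137.7501220703125, 17.745519638061523), 6.236623287200928)
marker_centre 0.56 272 [0.541398   0.22085194 0.01437111] [0.00721893 0.01451408 0.02094347]
((542.534912109375, 220.38168334960938), (16.87110137939453, 138.32369995117188), 16.069255828857422)
```

View pics/ca.png

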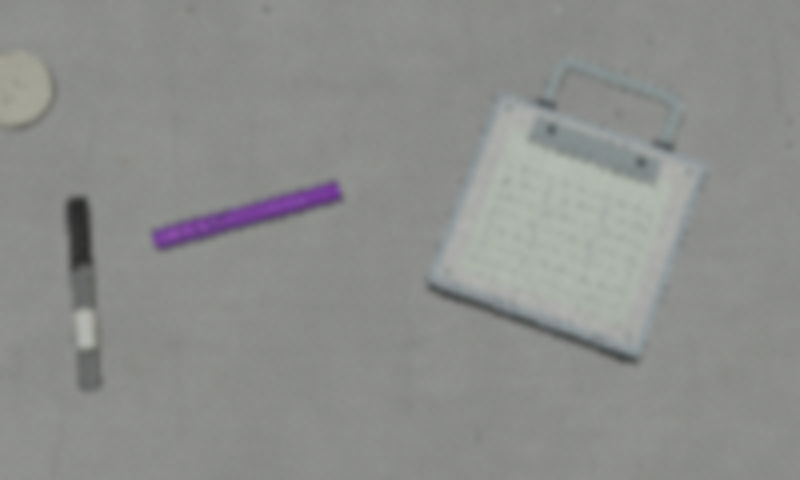

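View pics/cb.png

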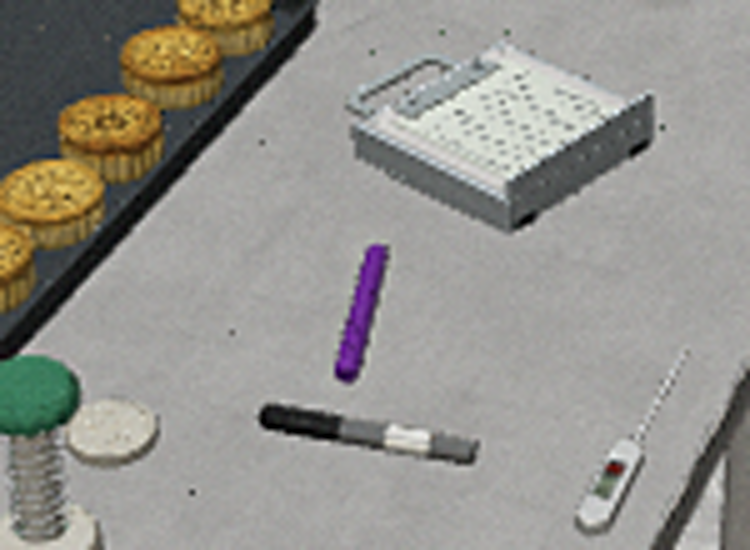

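Run:
```python
from h import *
# crops: INTER resize offset
t=lambda u,v:((u+.5)/4-.5+170,(v+.5)/4-.5+170)
s=lambda u,v:((u+.5)/5-.5+210,(v+.5)/5-.5+220)
print("bow tri",tri(t(622,80),s(397,80)), "z14",unp("top",*t(622,80),.014),unp("side",*s(397,80),.014))
for n,c in dict(tl=(502,98),tr=(706,165),bl=(430,283),br=(638,358)).items(): print(n,unp("top",*t(*c),.028))
print(unp("top",*t(566,66),.014),unp("top",*t(682,100),.014))
S=st();R=Ro.from_rotvec(S["tcp_rot"]).as_matrix();print(R.round(3))
p,d=snap("top","t1",(270,170,360,270),6)
a=np.load("top0.npz")["p"]
```

```text
bow tri [ 0.63844009 -0.04991353  0.01394776] z14 [ 0.64274273 -0.0487543   0.014     ] [ 0.63372036 -0.04954443  0.014     ]
tl [0.62559258 0.03765211 0.028     ]
tr [ 0.57718372 -0.10750215  0.028     ]
bl [0.49172164 0.08766881 0.028     ]
br [ 0.4390071  -0.05832175  0.028     ]
[ 0.65300651 -0.00833063  0.014     ] [ 0.62806139 -0.09194798  0.014     ]
t 1.4 pos [ 0.2941 -0.6076  0.2313] rv [-1.389  0.871 -0.871] F [-0.3  0.6 -0.8] w 0.998 q [-1.157  0.264  1.604  0.     1.274 -0.037]
[[ 0.436  0.     0.9  ]
 [-0.9    0.     0.436]
 [ 0.    -1.     0.   ]]
```

View pics/t1.png

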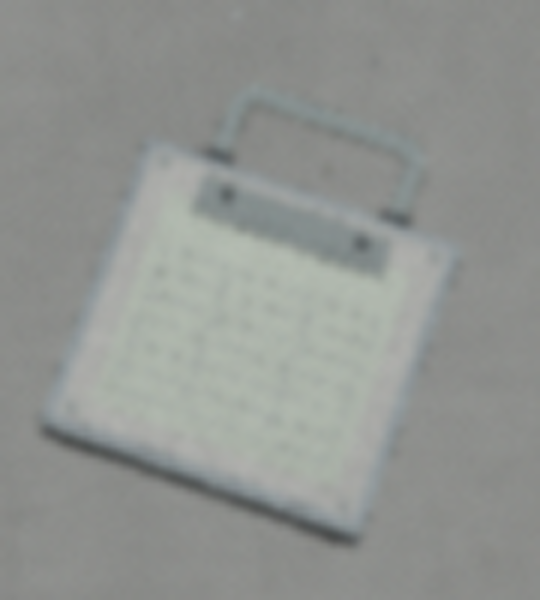

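Call:
play_rows:
  motion:
    - [[0.6,1.0,0],[0,0,0.6]]
    - [[0.6,1.0,0],[0,0,0.6]]
    - [[0.6,1.0,0],[0,0,0.6]]
    - [[0.6,1.0,0],[0,0,0.6]]
    - [[0.6,1.0,0],[0,0,0.6]]
    - [[0.6,1.0,0],[0,0,0.6]]
    - [[0.6,1.0,0],[0,0,0.6]]
    - [[0.6,1.0,0],[0,0,0.6]]
  gripper: 0.65
  squeeze: 40

```text
time: 2.45
tool_pos: [0.5354, -0.2046, 0.2316]
tcp_rot: [-1.51, 0.505, -0.506]
wrist_force: [0.6, -0.3, 0.6]
width: 0.351
```

Call:
play_rows:
  motion:
    - [[0.265,0.4,0],[0,0,0.4]]
    - [[0.265,0.4,0],[0,0,0.4]]
    - [[0.265,0.4,-0.1],[0,0,0.4]]
    - [[0.265,0.4,-0.25],[0,0,0.4]]
    - [[0.265,0.4,-0.38],[0,0,0.4]]
    - [[0.265,0.4,-0.45],[0,0,0.4]]
    - [[0.265,0.4,-0.45],[0,0,0.4]]

```text
time: 3.32
tool_pos: [0.6372, -0.0471, 0.0478]
tcp_rot: [-1.555, 0.268, -0.257]
wrist_force: [-0.5, -0.4, -0.2]
width: 0.348
```

Run:
```python
from h import *
st()
snap("top","t2",(270,150,370,250),5);snap("side","s2",(240,180,360,290),5)
```

```text
t 3.33 pos [ 0.6372 -0.0471  0.0478] rv [-1.555  0.268 -0.257] F [-0.5 -0.4 -0.2] w 0.348 q [-0.113  0.367  1.832 -0.     0.949  0.222]
```

View pics/s2.png

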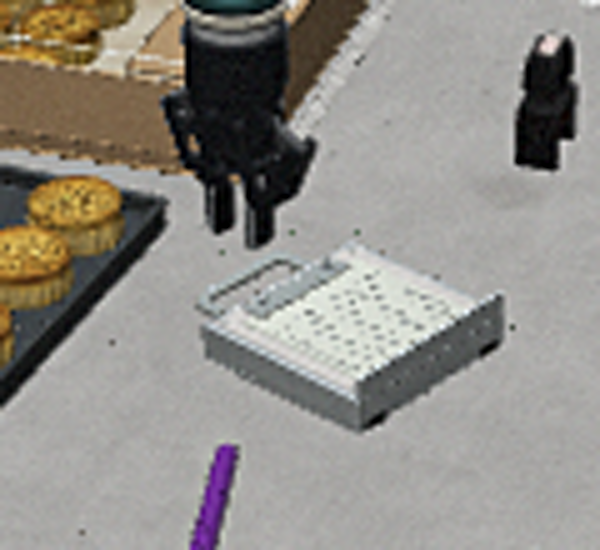

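View pics/t2.png

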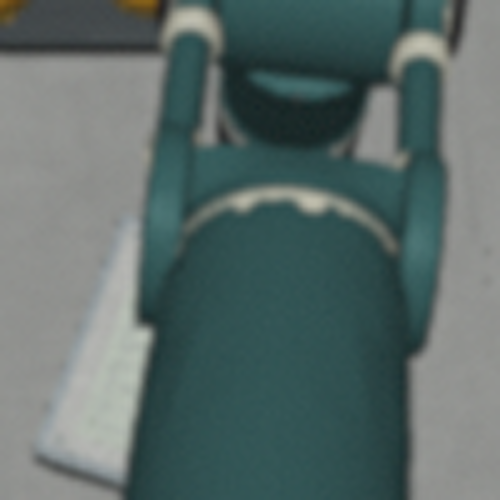

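Run:
```python
from h import *
f=lambda X:(pix("side",X)-[240,180])*5+2
for X in [(.637,-.047,.05),(.637,-.047,.06),(.64,-.0485,.014),(.6372,-.0471,.004)]: print(X,f(X))
```

```text
(0.637, -0.047, 0.05) [240.59017828 239.14157838]
(0.637, -0.047, 0.06) [240.31146053 227.43161615]
(0.64, -0.0485, 0.014) [238.71384754 279.02050826]
(0.6372, -0.0471, 0.004) [241.66247161 292.0932557 ]
```

Call:
play_rows:
  motion:
    - [[-0.004,0,-0.06],[0,0,0]]
    - [[-0.004,0,-0.118],[0,0,0]]
    - [[-0.004,0,-0.118],[0,0,0]]
    - [[-0.004,0,-0.118],[0,0,0]]

```text
time: 3.92
tool_pos: [0.6404, -0.0479, 0.0066]
tcp_rot: [-1.555, 0.26, -0.266]
wrist_force: [0.3, 0.8, -0.3]
width: 0.349
```

Call:
play_rows:
  motion:
    - [[0,0,0],[0,0,0]]
    - [[0,0,0],[0,0,0]]
    - [[0,0,0],[0,0,0]]
    - [[0,0,0],[0,0,0]]
  gripper: 1.0

```text
time: 4.42
tool_pos: [0.6406, -0.0479, 0.0064]
tcp_rot: [-1.555, 0.259, -0.266]
wrist_force: [0.1, 0.1, 6.8]
width: 0.095
```

Call:
play_rows:
  motion:
    - [[-0.01,0,0.07],[0,0,0]]
    - [[-0.02,0,0.17],[0,0,0]]
    - [[-0.04,0,0.27],[0,0,0]]
    - [[-0.06,0,0.37],[0,0,0]]
    - [[-0.06,0,0.46],[0,0,0]]
    - [[-0.06,0,0.54],[0,0,0]]
    - [[-0.06,0,0.6],[0,0,0]]
    - [[-0.06,0,0.6],[0,0,0]]
    - [[-0.06,0,0.6],[0,0,0]]

```text
time: 5.55
tool_pos: [0.6141, -0.0474, 0.2435]
tcp_rot: [-1.555, 0.263, -0.262]
wrist_force: [1.2, -0.7, -0.6]
width: -0.003
```

Run:
```python
from h import *
st()
snap("top","t3",(230,110,390,270),4);snap("side","s3",(230,130,370,270),5)
```

```text
t 5.55 pos [ 0.6141 -0.0474  0.2435] rv [-1.555  0.263 -0.262] F [ 1.2 -0.7 -0.6] w -0.003 q [-0.118  0.146  1.721  0.     1.275  0.217]
```

View pics/s3.png

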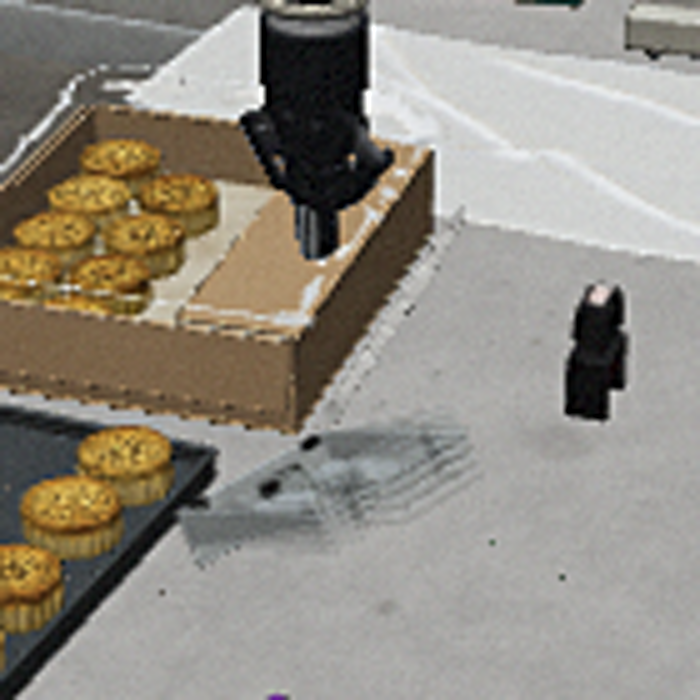

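Call:
play_rows:
  motion:
    - [[0,0,0],[0,0,0]]
    - [[0,0,0],[0,0,0]]
    - [[0,0,0],[0,0,0]]
  gripper: 0.65

```text
time: 6.02
tool_pos: [0.6144, -0.0475, 0.2439]
tcp_rot: [-1.555, 0.263, -0.262]
wrist_force: [0.5, 0.2, -0.9]
width: 0.352
```

Run:
```python
from h import *
st()
snap("top","t4",(230,110,390,270),4);p,d=snap("side","s4",(230,130,370,270),5)
cv2.imwrite("pics/s4f.png",p[:,:,::-1])
```

```text
t 6.03 pos [ 0.6144 -0.0475  0.2439] rv [-1.555  0.263 -0.262] F [ 0.5  0.2 -0.9] w 0.352 q [-0.118  0.147  1.721  0.     1.275  0.217]
```

View pics/s4.png

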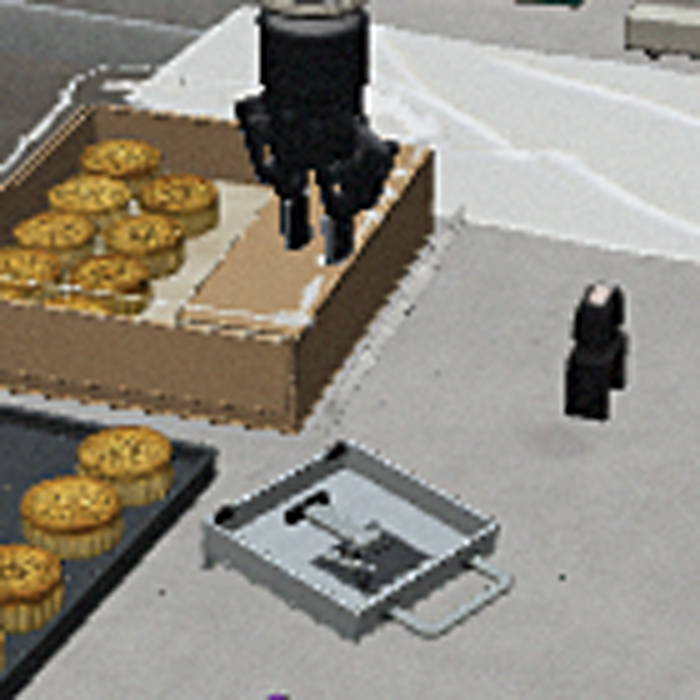

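View pics/t4.png

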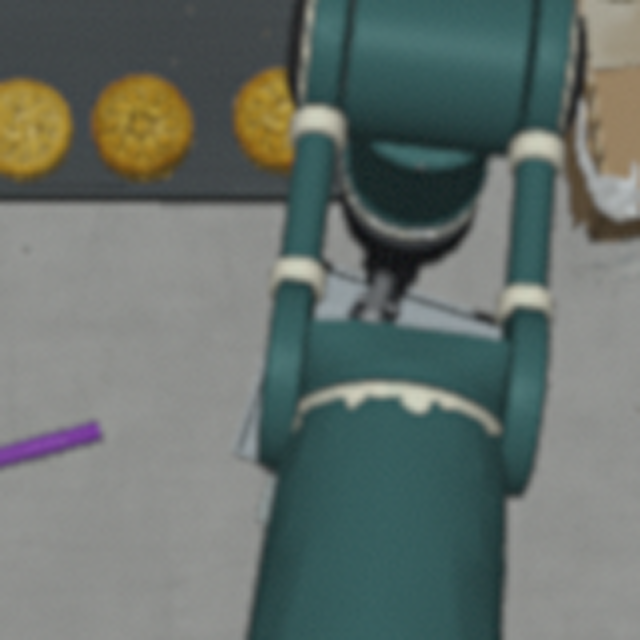

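The stand slipped out of the grip near vertical and fell over face down: bow towards the robot at s4 (475,605), ledge end at upper left, leg folded with its foot bar at s4 (306,505). That is the state step 1 asks for. Next I measure the foot.

Run:
```python
from h import *
s=lambda u,v:((u+.5)/5-.5+230,(v+.5)/5-.5+130)
for n,c,z in [("footL",(288,516),.031),("footR",(325,497),.031),("foot",(306,505),.031),("cL",(210,524),.046),("cT",(345,447),.046),("cR",(497,530),.028),("cB",(357,610),.028),("bow1",(435,634),.009),("bow2",(511,580),.009)]:
    print(n,unp("side",*s(*c),z).round(4))
marks("side",["leg_foot","stand_bow","stand_panel","stand_foot_edge"])
marks("top",["leg_foot","stand_foot_edge"],n=1)
p,d=cams.read_camera("side");np.save("s4d.npy",d)
for c in [(306,505),(180+100,540),(354,590)]:
    u,v=s(*c);u,v=int(round(u)),int(round(v));m=np.zeros(d.shape,bool);m[v,u]=1;print(c,cloud("side",d,m))
```

```text
footL [ 0.6363 -0.0399  0.031 ]
footR [ 0.6219 -0.0754  0.031 ]
foot [ 0.6304 -0.0594  0.031 ]
cL [0.6736 0.0142 0.046 ]
cT [ 0.6272 -0.1264  0.046 ]
cR [ 0.4879 -0.0842  0.028 ]
cB [0.5417 0.054  0.028 ]
bow1 [0.4901 0.0352 0.009 ]
bow2 [ 0.4647 -0.0518  0.009 ]
side leg_foot 0.62 [ 0.6307 -0.0594  0.0286]
side stand_bow 0.74 [ 0.4747 -0.0048  0.0115]
side stand_bow 0.16 [ 0.3782 -0.4982  0.0024]
side stand_panel 0.66 [ 0.5853 -0.0399  0.0207]
side stand_foot_edge 0.65 [ 0.6601 -0.0634  0.0484]
top stand_foot_edge 0.79 [ 0.6593 -0.0631  0.0472]
(306, 505) [[ 0.62468237 -0.04842593  0.03664148]]
(280, 540) [[ 0.63263689 -0.02016485  0.0205407 ]]
(354, 590) [[0.56654821 0.00453053 0.00752652]]
```

Call:
play_rows:
  motion:
    - [[0.04,-0.03,-0.1],[0,0,1]]
    - [[0.04,-0.03,-0.2],[0,0,1]]
    - [[0.04,-0.03,-0.3],[0,0,1]]
    - [[0.04,-0.03,-0.38],[0,0,1]]
    - [[0.04,-0.03,-0.38],[0,0,1]]
  gripper: 0.3
  squeeze: 20

```text
time: 7.1
tool_pos: [0.6275, -0.0592, 0.0886]
tcp_rot: [-1.539, -0.348, 0.359]
wrist_force: [0.4, 0.4, -0.1]
width: 0.7
```

Call:
play_rows:
  motion:
    - [[0,0,0],[0,0,1]]
    - [[0,0,0],[0,0,1]]
    - [[0,0,0],[0,0,1]]
    - [[0,0,0],[0,0,1]]
    - [[0,0,0],[0,0,1]]
    - [[0,0,0],[0,0,1]]

```text
time: 7.85
tool_pos: [0.6313, -0.0597, 0.0935]
tcp_rot: [-1.352, -0.958, 0.956]
wrist_force: [0.1, -0.5, -0.2]
width: 0.698
```

Run:
```python
from h import *
S=st();print(Ro.from_rotvec(S["tcp_rot"]).as_matrix().round(3))
p,d=snap("side","s5",(230,150,370,270),5)
```

```text
t 7.85 pos [ 0.6313 -0.0597  0.0935] rv [-1.352 -0.958  0.956] F [ 0.1 -0.5 -0.2] w 0.698 q [-0.134  0.302  1.823  0.     1.014 -1.366]
[[ 0.332  0.002 -0.943]
 [ 0.943 -0.     0.332]
 [ 0.    -1.    -0.002]]
```

View pics/s5.png

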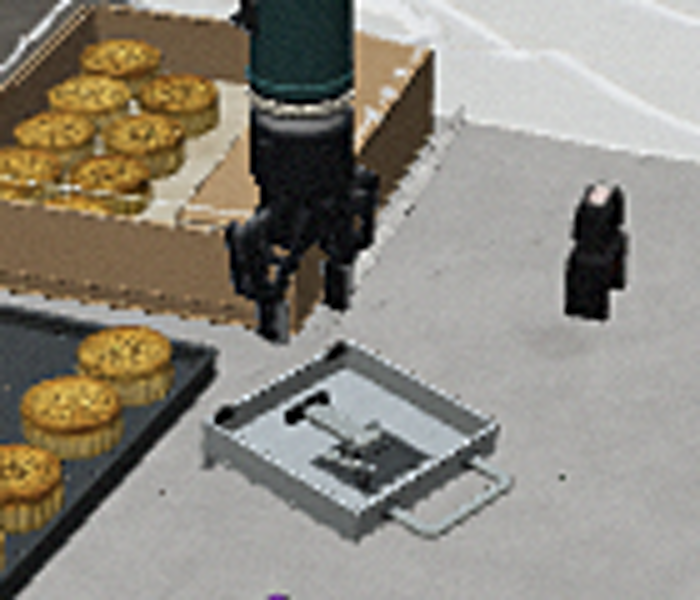

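Call:
play_rows:
  motion:
    - [[0,0,-0.1],[0,0,0]]
    - [[0,0,-0.16],[0,0,0]]
    - [[0,0,-0.186],[0,0,0]]
    - [[0,0,-0.186],[0,0,0]]

```text
time: 8.4
tool_pos: [0.6301, -0.0595, 0.0172]
tcp_rot: [-1.349, -0.958, 0.959]
wrist_force: [-0.2, 0.0, -0.0]
width: 0.7
```

Call:
play_rows:
  motion:
    - [[0,0,0],[0,0,0]]
    - [[0,0,0],[0,0,0]]
    - [[0,0,0],[0,0,0]]
  gripper: 1.0

```text
time: 8.78
tool_pos: [0.6324, -0.0589, 0.0197]
tcp_rot: [-1.351, -0.962, 0.956]
wrist_force: [1.4, 4.6, 5.2]
width: 0.46
```

Call:
play_rows:
  motion:
    - [[-0.003,0.001,0.016],[0,0,0]]
    - [[-0.007,0.0024,0.031],[0,0,0]]
    - [[-0.0236,0.008,0.064],[0,0,0]]
    - [[-0.0473,0.0163,0.0918],[0,0,0]]
    - [[-0.0704,0.0243,0.108],[0,0,0]]
    - [[-0.0922,0.0317,0.118],[0,0,0]]
    - [[-0.0922,0.0317,0.118],[0,0,0]]

```text
time: 9.65
tool_pos: [0.5938, -0.0472, 0.0663]
tcp_rot: [-1.351, -0.961, 0.959]
wrist_force: [1.7, -2.6, 4.0]
width: 0.462
```

Run:
```python
from h import *
S=st()
p,d=snap("side","s6",(230,150,370,270),5)
```

```text
t 9.65 pos [ 0.5938 -0.0472  0.0663] rv [-1.351 -0.961  0.959] F [ 1.7 -2.6  4. ] w 0.462 q [-1.210e-01  2.680e-01  1.926e+00 -1.000e-03  9.460e-01 -1.357e+00]
```

View pics/s6.png

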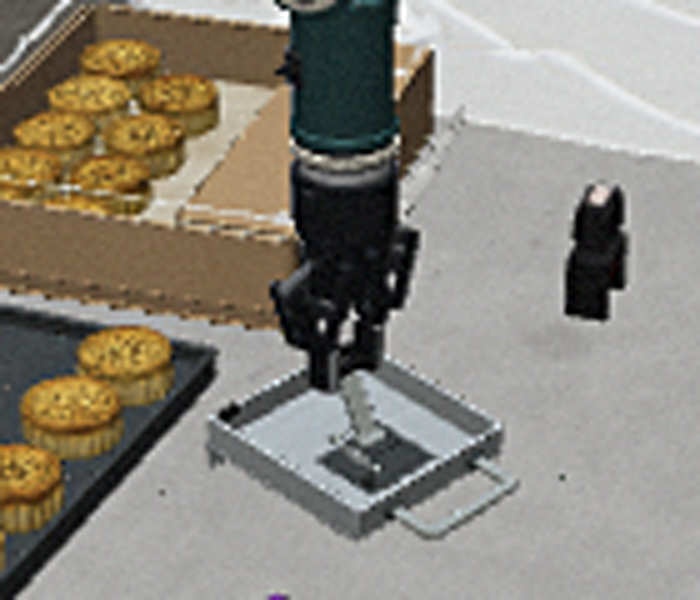

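Call:
play_rows:
  motion:
    - [[-0.01,0.0035,0.003],[0,0,0]]
    - [[-0.01,0.0035,0.003],[0,0,0]]
    - [[-0.01,0.0035,0.003],[0,0,0]]
  gripper: 0.2

```text
time: 10.07
tool_pos: [0.5887, -0.0452, 0.0652]
tcp_rot: [-1.347, -0.958, 0.96]
wrist_force: [0.2, 0.5, 0.2]
width: 0.797
```

Call:
play_rows:
  motion:
    - [[0,0,0.15],[0,0,0]]
    - [[0,0,0.25],[0,0,-0.25]]
    - [[0,0,0.3],[0,0,-0.5]]
    - [[0,0,0.3],[0,0,-0.75]]
    - [[0,0,0.3],[0,0,-1]]
    - [[0,0,0.3],[0,0,-1]]

```text
time: 10.82
tool_pos: [0.5894, -0.0453, 0.1857]
tcp_rot: [-1.541, -0.353, 0.354]
wrist_force: [0.8, -0.1, -0.8]
width: 0.799
```

Run:
```python
from h import *
S=st()
p,d=snap("side","s7",(230,150,370,270),5)
marks("side",["leg_foot","stand_bow","stand_panel","stand_foot_edge"],n=1)
```

```text
t 10.82 pos [ 0.5894 -0.0453  0.1857] rv [-1.541 -0.353  0.354] F [ 0.8 -0.1 -0.8] w 0.799 q [-0.119  0.14   1.838  0.     1.165 -0.57 ]
side leg_foot 0.62 [ 0.5797 -0.0482  0.0755]
side stand_bow 0.65 [ 0.4744 -0.008   0.0085]
side stand_panel 0.82 [ 0.5836 -0.0426  0.021 ]
side stand_foot_edge 0.87 [ 0.6523 -0.0692  0.05  ]
```

View pics/s7.png

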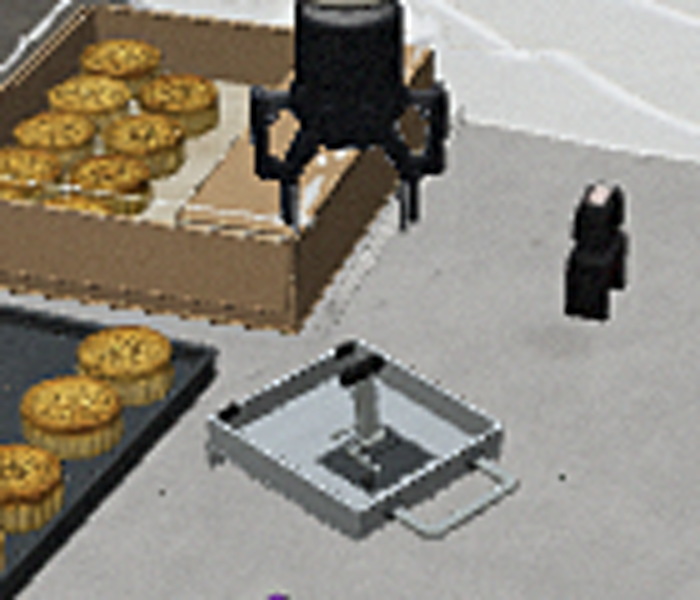

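Run:
```python
from h import *
s=lambda u,v:((u+.5)/5-.5+230,(v+.5)/5-.5+150)
for n,c,z in [("bow1",(440,535),.009),("bow2",(516,484),.009),("mid",(478,511),.009),("cL",(208,424),.046),("cT",(352,342),.046),("cR",(501,428),.028),("cB",(362,510),.028)]:
    print(n,unp("side",*s(*c),z).round(4))
p,d=snap("top","t7",(230,130,390,290),4)
marks("top",["stand_bow","leg_foot"],n=1)
```

```text
bow1 [0.4864 0.035  0.009 ]
bow2 [ 0.4594 -0.0481  0.009 ]
mid [ 0.4724 -0.0041  0.009 ]
cL [0.675  0.0148 0.046 ]
cT [ 0.6252 -0.1355  0.046 ]
cR [ 0.4862 -0.0879  0.028 ]
cB [0.5384 0.0527 0.028 ]
top leg_foot 0.41 [ 0.4892  0.3343 -0.0008]
```

View pics/t7.png

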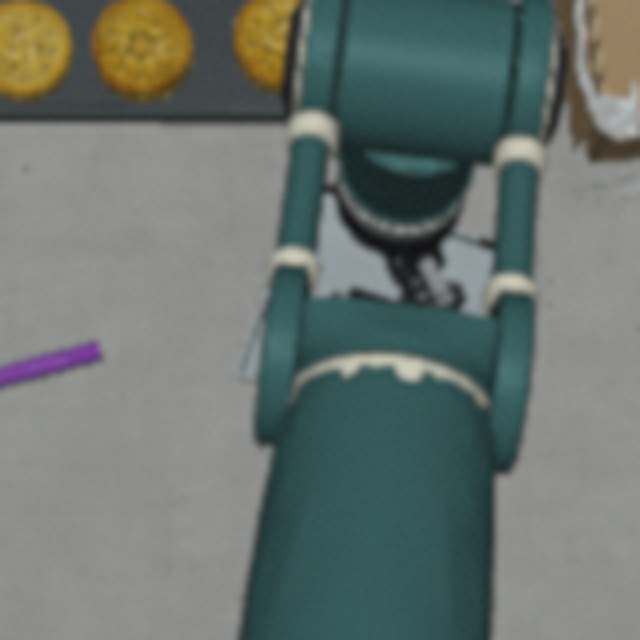

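Call:
play_rows:
  motion:
    - [[-0.1,0.03,0],[0,0,-0.2]]
    - [[-0.25,0.08,0],[0,0,-0.45]]
    - [[-0.291,0.1,-0.05],[0,0,-0.7]]
    - [[-0.291,0.1,-0.15],[0,0,-0.9]]
    - [[-0.291,0.1,-0.28],[0,0,-0.98]]
    - [[-0.291,0.1,-0.36],[0,0,-0.98]]
    - [[-0.291,0.1,-0.36],[0,0,-0.98]]
  gripper: 0.65

```text
time: 12.1
tool_pos: [0.4702, -0.0053, 0.0395]
tcp_rot: [-1.557, 0.255, -0.245]
wrist_force: [-0.6, 0.3, -0.0]
width: 0.352
```

Run:
```python
from h import *
S=st();print(Ro.from_rotvec(S["tcp_rot"]).as_matrix().round(3))
p,d=snap("side","s8",(270,180,370,270),6)
f=lambda X:(pix("side",X)-[270,180])*6+2.5
print(f((.473,-.006,.009)),f(S["tool_pos"]),f((.473,-.006,.042)))
```

```text
t 12.1 pos [ 0.4702 -0.0053  0.0395] rv [-1.557  0.255 -0.245] F [-0.6  0.3 -0. ] w 0.352 q [-0.064  0.092  2.199 -0.     0.857  0.254]
[[ 0.95  -0.007  0.313]
 [-0.313  0.     0.95 ]
 [-0.006 -1.    -0.002]]
[333.91833872 431.44813287] [338.77473176 389.75745294] [334.83679855 384.69645531]
```

View pics/s8.png

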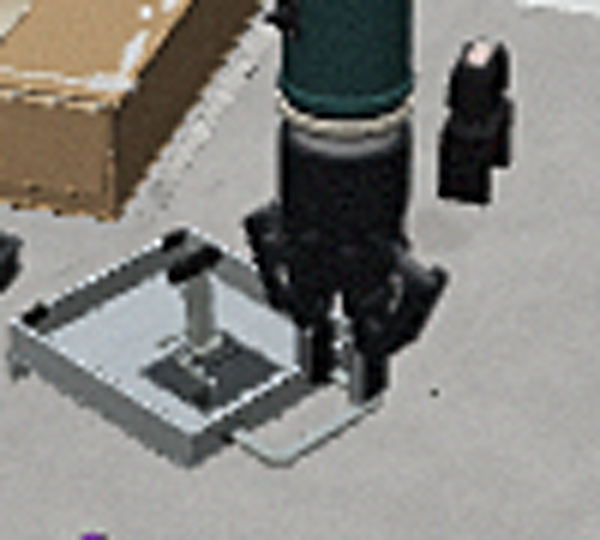

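Call:
play_rows:
  motion:
    - [[0,0,-0.05],[0,0,0]]
    - [[0,0,-0.085],[0,0,0]]
    - [[0,0,-0.103],[0,0,0]]
    - [[0,0,-0.103],[0,0,0]]

```text
time: 12.65
tool_pos: [0.4732, -0.0055, 0.0009]
tcp_rot: [-1.556, 0.251, -0.25]
wrist_force: [0.3, -0.1, -0.7]
width: 0.349
```

Call:
play_rows:
  motion:
    - [[0,0,0],[0,0,0]]
    - [[0,0,0],[0,0,0]]
    - [[0,0,0],[0,0,0]]
    - [[0,0,0],[0,0,0]]
  gripper: 1.0
  squeeze: 60

```text
time: 13.15
tool_pos: [0.4749, -0.0057, 0.0018]
tcp_rot: [-1.556, 0.248, -0.253]
wrist_force: [3.4, -2.4, 2.9]
width: 0.084
```

Call:
play_rows:
  motion:
    - [[0.002,-0.0007,0.03],[0,0,0]]
    - [[0.0064,-0.002,0.061],[0,0,0]]
    - [[0.027,-0.009,0.142],[0,0,0]]
    - [[0.061,-0.02,0.2185],[0,0,0]]
    - [[0.1065,-0.035,0.287],[0,0,0]]
    - [[0.163,-0.054,0.3465],[0,0,0]]
    - [[0.228,-0.076,0.394],[0,0,0]]
    - [[0.264,-0.088,0.411],[0,0,0]]
    - [[0.3,-0.0997,0.426],[0,0,0]]
    - [[0.3,-0.0997,0.426],[0,0,0]]

```text
time: 14.4
tool_pos: [0.5944, -0.0456, 0.1773]
tcp_rot: [-1.556, 0.248, -0.252]
wrist_force: [-10.6, -4.9, 22.6]
width: 0.081
```

Run:
```python
from h import *
S=st()
p,d=snap("side","s9",(230,130,370,270),5)
```

```text
t 14.4 pos [ 0.5944 -0.0456  0.1773] rv [-1.556  0.248 -0.252] F [-10.6  -4.9  22.6] w 0.081 q [-0.118  0.154  1.838 -0.     1.147  0.2  ]
```

View pics/s9.png

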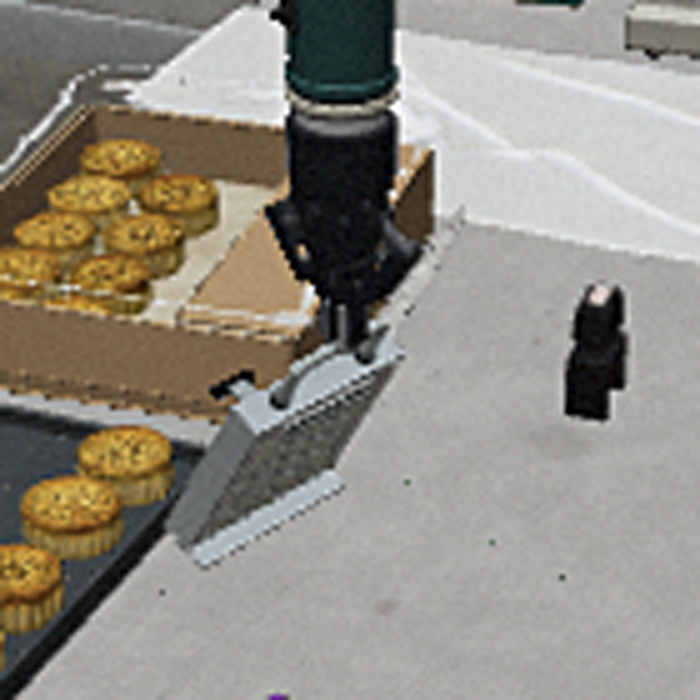

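Call:
play_rows:
  motion:
    - [[0.038,-0.0125,0.024],[0,0,0]]
    - [[0.077,-0.025,0.031],[0,0,0]]
    - [[0.117,-0.039,0.036],[0,0,0]]
    - [[0.157,-0.052,0.036],[0,0,0]]
    - [[0.19,-0.063,0.033],[0,0,0]]
    - [[0.212,-0.07,0.03],[0,0,0]]
    - [[0.212,-0.07,0.03],[0,0,0]]

```text
time: 15.32
tool_pos: [0.6844, -0.0752, 0.192]
tcp_rot: [-1.557, 0.237, -0.263]
wrist_force: [1.4, -8.9, 17.7]
width: 0.057
```

Run:
```python
from h import *
S=st()
p,d=snap("side","s10",(230,130,370,270),5)
```

```text
t 15.32 pos [ 0.6844 -0.0752  0.192 ] rv [-1.557  0.237 -0.263] F [ 1.4 -8.9 17.7] w 0.057 q [-0.145  0.303  1.628 -0.002  1.194  0.174]
```

View pics/s10.png

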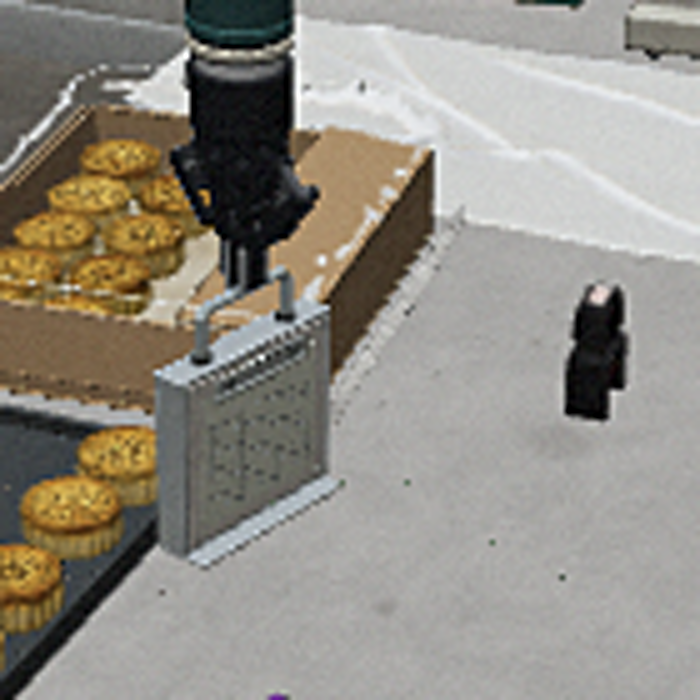

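Call:
play_rows:
  motion:
    - [[0,0,0.022],[0,0,0]]
    - [[0,0,0.03],[0,0,0]]
    - [[0,0,0.03],[0,0,0]]
    - [[0,0,0.03],[0,0,0]]
  gripper: 0.65

```text
time: 15.88
tool_pos: [0.6773, -0.0731, 0.1946]
tcp_rot: [-1.556, 0.251, -0.249]
wrist_force: [-0.9, 0.4, 1.8]
width: 0.352
```

Run:
```python
from h import *
S=st()
p,d=snap("side","s11",(230,130,370,270),5)
marks("side",["stand_bow","stand_ledge"],n=1);marks("top",["stand_bow"],n=1)
p,d=snap("top","t11",(240,110,400,270),4)
```

```text
t 15.88 pos [ 0.6773 -0.0731  0.1946] rv [-1.556  0.251 -0.249] F [-0.9  0.4  1.8] w 0.352 q [-0.144  0.3    1.627  0.     1.216  0.175]
side stand_bow 0.79 [ 0.6871 -0.0772  0.1892]
side stand_ledge 0.78 [ 0.6802 -0.0759  0.0028]
```

View pics/s11.png

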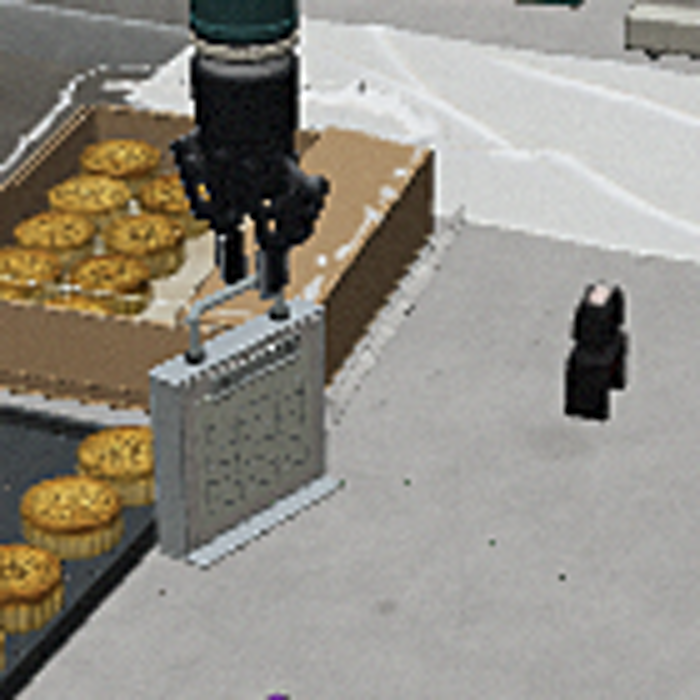

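Call:
play_rows:
  motion:
    - [[0.004,-0.001,-0.035],[0,0,0]]
    - [[0.004,-0.001,-0.058],[0,0,0]]
    - [[0.004,-0.001,-0.058],[0,0,0]]

```text
time: 16.5
tool_pos: [0.6932, -0.0779, 0.1923]
tcp_rot: [-1.559, 0.221, -0.28]
wrist_force: [-1.1, -4.5, 46.9]
width: 0.347
```

Call:
play_rows:
  motion:
    - [[0,0,0],[0,0,0]]
    - [[0,0,0],[0,0,0]]
    - [[0,0,0],[0,0,0]]
    - [[0,0,0],[0,0,0]]
  gripper: 1.0
  squeeze: 40

```text
time: 17.0
tool_pos: [0.6922, -0.0778, 0.1942]
tcp_rot: [-1.559, 0.222, -0.279]
wrist_force: [-5.0, -4.9, 55.0]
width: 0.009
```

Run:
```python
from h import *
S=st()
p,d=snap("side","s12",(230,130,370,270),5)
marks("side",["stand_bow","stand_ledge"],n=1)
```

```text
t 17.0 pos [ 0.6922 -0.0778  0.1942] rv [-1.559  0.222 -0.279] F [-5.  -4.9 55. ] w 0.009 q [-0.146  0.304  1.622 -0.004  1.179  0.174]
side stand_bow 0.67 [ 0.6921 -0.0768  0.1903]
side stand_ledge 0.7 [ 0.6781 -0.075   0.0032]
```

View pics/s12.png

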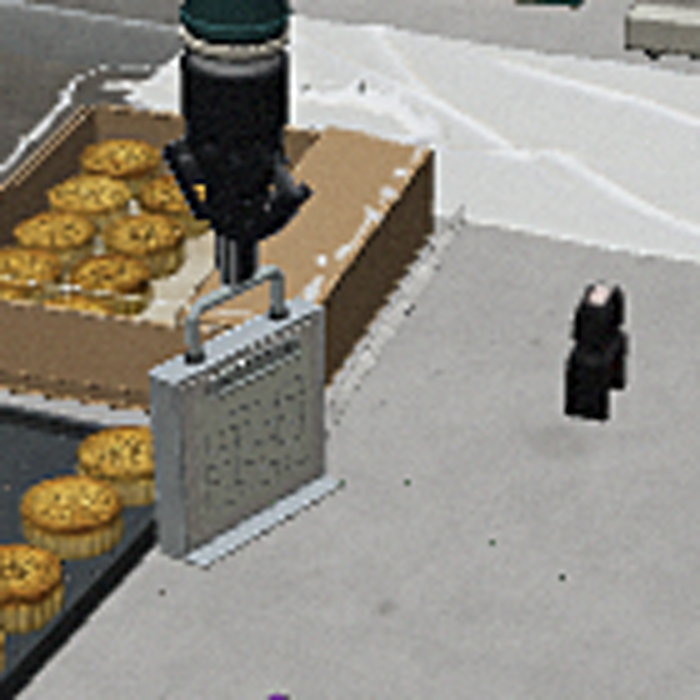

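Call:
play_rows:
  motion:
    - [[0,0,0.03],[0,0,0]]
    - [[0,0,0.06],[0,0,0]]
    - [[0,0,0.11],[0,0,0]]
    - [[0,0,0.11],[0,0,0]]

```text
time: 17.65
tool_pos: [0.6802, -0.0738, 0.2171]
tcp_rot: [-1.556, 0.249, -0.251]
wrist_force: [0.8, 0.4, 0.5]
width: -0.004
```

Call:
play_rows:
  motion:
    - [[0,0,0],[0,0,0]]
    - [[0,0,0],[0,0,0]]
    - [[0,0,0],[0,0,0]]
  gripper: 0.55

```text
time: 18.02
tool_pos: [0.6791, -0.0737, 0.215]
tcp_rot: [-1.556, 0.252, -0.249]
wrist_force: [0.7, 0.4, -0.5]
width: 0.454
```

Run:
```python
from h import *
S=st()
p,d=snap("side","s13",(230,130,370,270),5)
for l in ["stand_bow","stand_ledge","stand_bow","stand_ledge"]: marks("side",[l],n=1)
p,d=snap("top","t13",(240,110,400,270),4)
f=lambda X:(pix("side",X)-[230,130])*5+2
print(f((.692,-.077,.19)),f(S["tool_pos"]))
```

```text
t 18.02 pos [ 0.6791 -0.0737  0.215 ] rv [-1.556  0.252 -0.249] F [ 0.7  0.4 -0.5] w 0.454 q [-0.145  0.29   1.602 -0.     1.252  0.174]
side stand_bow 0.71 [ 0.6957 -0.0806  0.1912]
side stand_ledge 0.87 [ 0.6775 -0.0771  0.003 ]
side stand_bow 0.71 [ 0.6957 -0.0806  0.1912]
side stand_ledge 0.87 [ 0.6775 -0.0771  0.003 ]
[233.97383646 288.6378257 ] [247.2335818 262.2753641]
```

View pics/s13.png

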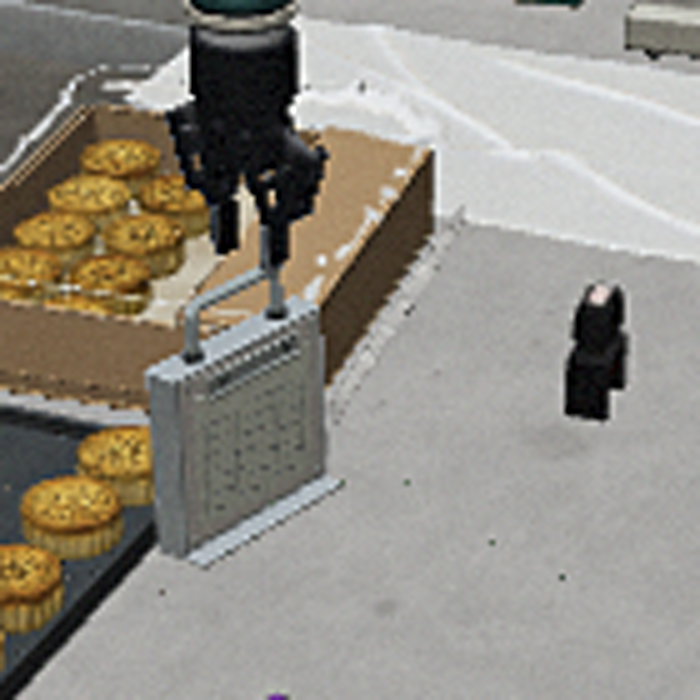

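View pics/t13.png

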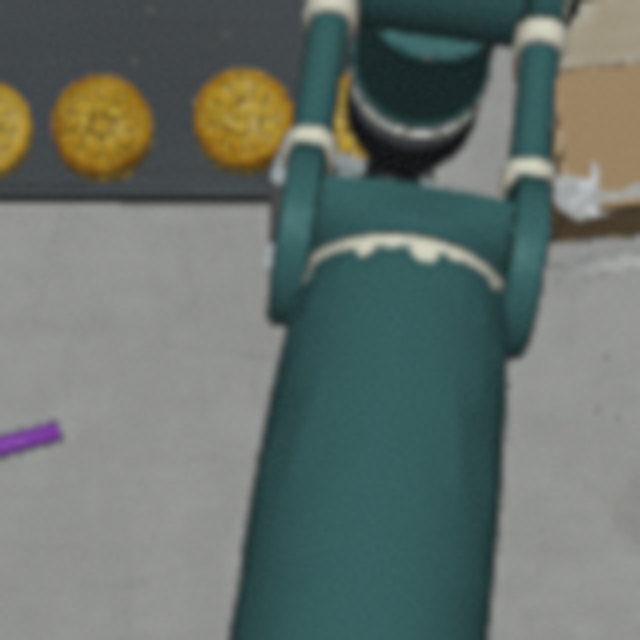

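Run:
```python
from h import *
s=lambda u,v:((u+.5)/5-.5+230,(v+.5)/5-.5+130)
for c in [(228,284),(232,281),(192,303)]: print(unp("side",*s(*c),.190).round(4))
f=lambda X:(pix("side",X)-[230,130])*5+2
u=np.array([.949,-.315,0]);y=np.array([.315,.949,0]);L=np.array([.6775,-.0771,0.004])
b=L-0*u
for k in(-.045,.045): print(f(L+.014*u+k*y+[0,0,.186]))
for k in(-.08,.08): print(f(L+.028*u+k*y+[0,0,.146]),f(L+k*y+[0,0,.146]), f(L+k*y-u*.018-[0,0,.004]))
```

```text
[ 0.6992 -0.0822  0.19  ]
[ 0.6986 -0.0878  0.19  ]
[ 0.71   -0.0446  0.19  ]
[280.09013806 265.76284639]
[194.87560143 307.58642131]
[298.94486463 292.96827536] [326.64536793 303.89011866] [346.56808954 484.17313103]
[148.91704484 368.57863202] [176.98516945 380.67419042] [203.24509016 567.74300791]
```

Call:
play_rows:
  motion:
    - [[0.038,-0.0126,0],[0,0,0]]
    - [[0.038,-0.0126,-0.01],[0,0,0]]
    - [[0.038,-0.0126,-0.05],[0,0,0]]
    - [[0.038,-0.0126,-0.07],[0,0,0]]
    - [[0.038,-0.0126,-0.07],[0,0,0]]

```text
time: 18.95
tool_pos: [0.6935, -0.0786, 0.1859]
tcp_rot: [-1.556, 0.253, -0.247]
wrist_force: [-0.3, -0.4, 0.5]
width: 0.45
```

Run:
```python
from h import *
S=st()
p,d=snap("side","s14",(250,140,310,210),8)
```

```text
t 18.95 pos [ 0.6935 -0.0786  0.1859] rv [-1.556  0.253 -0.247] F [-0.3 -0.4  0.5] w 0.45 q [-0.148  0.337  1.594  0.     1.213  0.17 ]
```

View pics/s14.png

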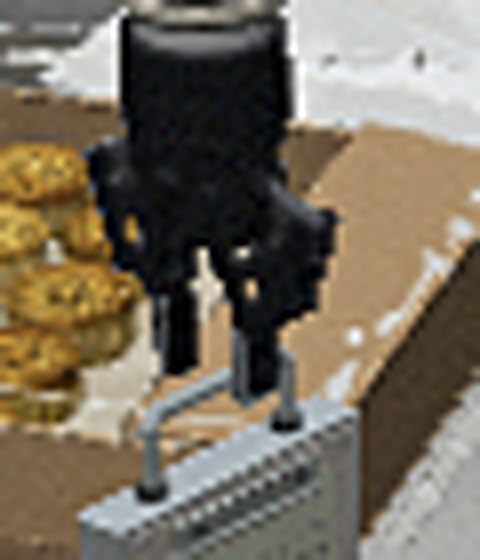

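Call:
play_rows:
  motion:
    - [[0,0,-0.02],[0,0,0]]
    - [[0,0,-0.037],[0,0,0]]
    - [[0,0,-0.037],[0,0,0]]

```text
time: 19.38
tool_pos: [0.6942, -0.0787, 0.1722]
tcp_rot: [-1.556, 0.252, -0.249]
wrist_force: [-0.5, -0.8, 0.2]
width: 0.452
```

Call:
play_rows:
  motion:
    - [[0,0,0],[0,0,0]]
    - [[0,0,0],[0,0,0]]
    - [[0,0,0],[0,0,0]]
    - [[0,0,0],[0,0,0]]
  gripper: 1.0
  squeeze: 60

```text
time: 19.88
tool_pos: [0.695, -0.0788, 0.1738]
tcp_rot: [-1.556, 0.25, -0.251]
wrist_force: [-1.7, 0.1, 1.9]
width: 0.092
```

Run:
```python
from h import *
S=st()
p,d=snap("side","s15",(230,130,370,270),5)
```

```text
t 19.88 pos [ 0.695  -0.0788  0.1738] rv [-1.556  0.25  -0.251] F [-1.7  0.1  1.9] w 0.092 q [-0.149  0.346  1.606 -0.     1.189  0.17 ]
```

View pics/s15.png

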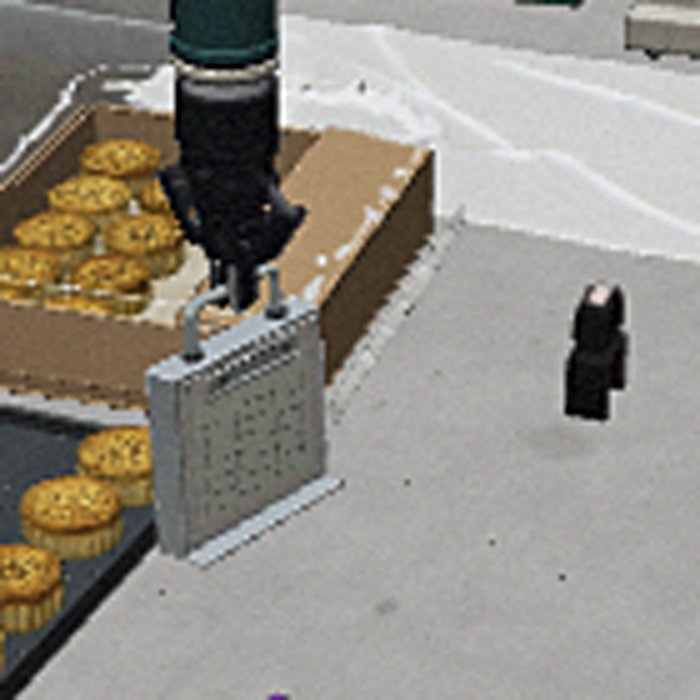

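Call:
play_rows:
  motion:
    - [[0,0,0.04],[0,0,0]]
    - [[-0.03,0.01,0.09],[0,0,0.1]]
    - [[-0.12,0.03,0.1],[0,0,0.25]]
    - [[-0.22,0.06,0.1],[0,0,0.4]]
    - [[-0.32,0.09,0.1],[0,0,0.518]]
    - [[-0.42,0.12,0.1],[0,0,0.518]]
    - [[-0.49,0.12,0.1],[0,0,0.518]]
    - [[-0.52,0.12,0.1],[0,0,0.518]]
    - [[-0.52,0.12,0.1],[0,0,0.518]]

```text
time: 21.05
tool_pos: [0.486, -0.0308, 0.2129]
tcp_rot: [-1.569, -0.068, 0.069]
wrist_force: [-0.6, 0.0, -7.7]
width: 0.092
```

Run:
```python
from h import *
S=st()
p,d=snap("side","s16",(230,130,400,270),4.5)
marks("side",["stand_bow","stand_ledge"],n=1)
```

```text
t 21.05 pos [ 0.486  -0.0308  0.2129] rv [-1.569 -0.068  0.069] F [-0.6  0.  -7.7] w 0.092 q [-0.115 -0.083  2.015  0.     1.21  -0.202]
side stand_bow 0.59 [ 0.4852 -0.029   0.2279]
side stand_ledge 0.89 [ 0.4686 -0.0316  0.0426]
```

View pics/s16.png

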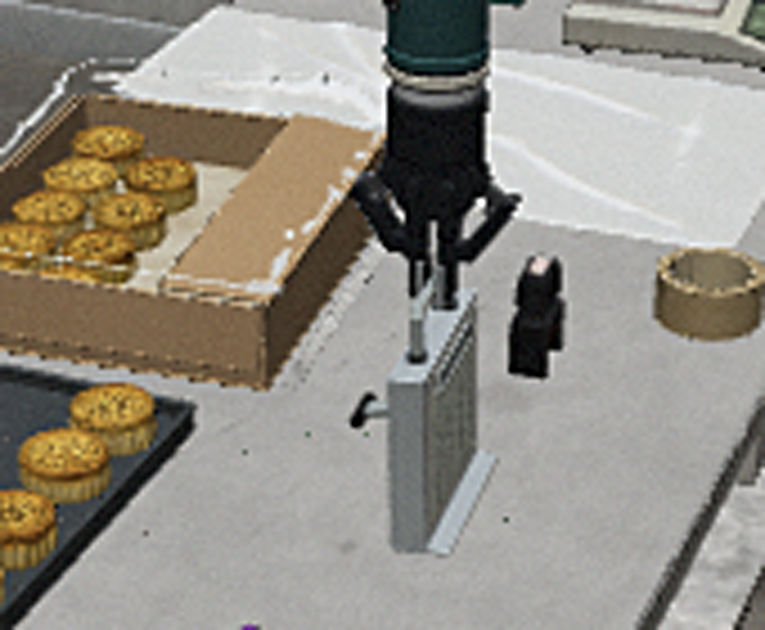

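Call:
play_rows:
  motion:
    - [[0,0,-0.04],[0,0,-0.11]]
    - [[0,0,-0.08],[0,0,-0.11]]
    - [[0,0,-0.096],[0,0,-0.11]]
    - [[0,0,-0.096],[0,0,-0.11]]
    - [[0,0,-0.096],[0,0,-0.11]]

```text
time: 21.82
tool_pos: [0.4871, -0.0308, 0.1751]
tcp_rot: [-1.571, -0.002, 0.001]
wrist_force: [-0.2, 1.0, -8.2]
width: 0.091
```

Call:
play_rows:
  motion:
    - [[0,0,-0.006],[0,0,0]]
    - [[0.04,0,-0.006],[0,0,0]]
    - [[0.083,0,-0.006],[0,0,0]]
    - [[0.124,0,-0.012],[0,0,0]]
    - [[0.1645,0,-0.0205],[0,0,0]]
    - [[0.204,0,-0.034],[0,0,0]]
    - [[0.242,0,-0.05],[0,0,0]]
    - [[0.28,0,-0.07],[0,0,0]]
    - [[0.28,0,-0.07],[0,0,0]]
  squeeze: 30

```text
time: 22.95
tool_pos: [0.6007, -0.0307, 0.1465]
tcp_rot: [-1.571, -0.003, -0.0]
wrist_force: [2.0, 0.3, 2.2]
width: 0.091
```

Run:
```python
from h import *
S=st()
p,d=snap("side","s17",(230,130,400,270),4.5)
marks("side",["stand_bow","stand_ledge"],n=1)
```

```text
t 22.95 pos [ 0.6007 -0.0307  0.1465] rv [-1.571 -0.003 -0.   ] F [2.  0.3 2.2] w 0.091 q [-0.093  0.192  1.854  0.     1.094 -0.094]
side stand_bow 0.78 [ 0.5971 -0.0295  0.1638]
```

View pics/s17.png

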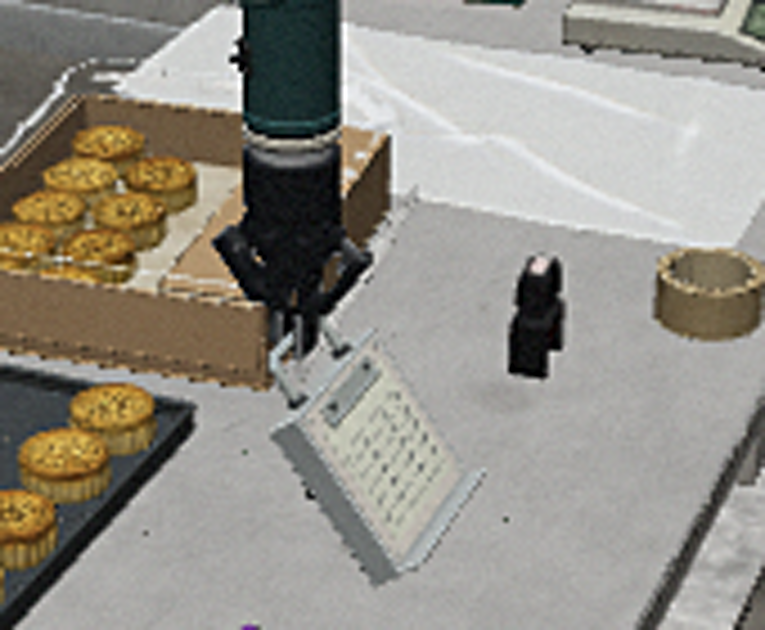

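Call:
play_rows:
  motion:
    - [[0.0335,0,-0.0225],[0,0,0]]
    - [[0.065,0,-0.048],[0,0,0]]
    - [[0.096,0,-0.077],[0,0,0]]
    - [[0.112,0,-0.092],[0,0,0]]
    - [[0.124,0,-0.103],[0,0,0]]
    - [[0.124,0,-0.103],[0,0,0]]
    - [[0.124,0,-0.103],[0,0,0]]

```text
time: 23.98
tool_pos: [0.6475, -0.0308, 0.105]
tcp_rot: [-1.571, 0.0, 0.002]
wrist_force: [-0.3, 0.8, -2.2]
width: 0.089
```

Run:
```python
from h import *
S=st()
p,d=snap("side","s18",(230,130,400,270),4.5)
for l in ["stand_bow","stand_ledge","stand_panel"]:marks("side",[l],n=1)
```

```text
t 23.98 pos [ 0.6475 -0.0308  0.105 ] rv [-1.571  0.     0.002] F [-0.3  0.8 -2.2] w 0.089 q [-0.086  0.317  1.78  -0.     1.046 -0.087]
side stand_bow 0.95 [ 0.645  -0.0306  0.121 ]
side stand_ledge 0.63 [ 0.4844 -0.0336  0.0227]
```

View pics/s18.png

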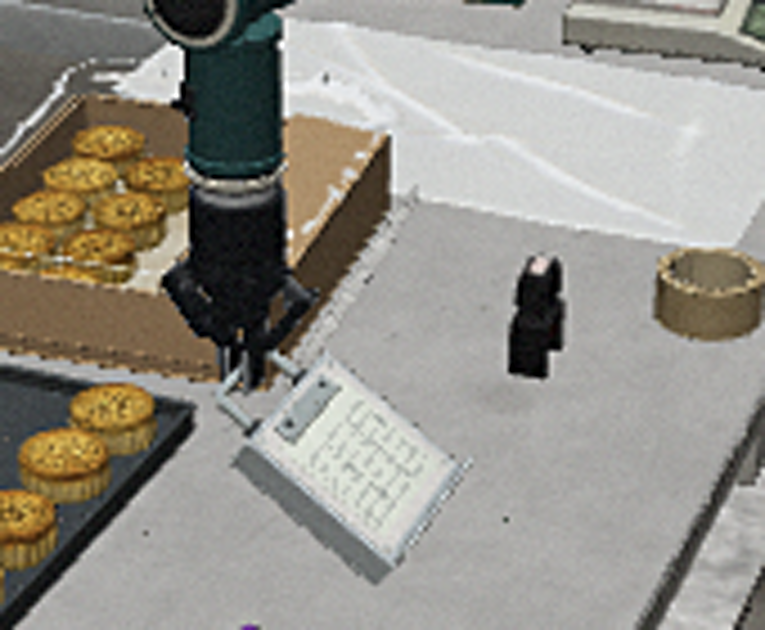

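Call:
play_rows:
  motion:
    - [[0,0,-0.006],[0,0,0]]
    - [[0,0,-0.01],[0,0,0]]
    - [[0,0,-0.01],[0,0,0]]

```text
time: 24.55
tool_pos: [0.6497, -0.0309, 0.1036]
tcp_rot: [-1.571, -0.004, -0.001]
wrist_force: [-0.4, -0.3, 3.6]
width: 0.092
```

Call:
play_rows:
  motion:
    - [[0,0,0],[0,0,0]]
    - [[0,0,0],[0,0,0]]
    - [[0,0,0],[0,0,0]]
  gripper: 0.75

```text
time: 24.92
tool_pos: [0.6483, -0.0308, 0.1014]
tcp_rot: [-1.571, -0.001, 0.001]
wrist_force: [0.8, -0.1, -0.7]
width: 0.251
```

Call:
play_rows:
  motion:
    - [[0,0,0.03],[0,0,0]]
    - [[0,0,0.1],[0,0,0]]
    - [[0,0,0.22],[0,0,0]]
    - [[0,0,0.3],[0,0,0]]
    - [[0,0,0.3],[0,0,0]]

```text
time: 25.55
tool_pos: [0.6511, -0.0311, 0.227]
tcp_rot: [-1.572, -0.008, -0.006]
wrist_force: [0.1, 0.4, 0.5]
width: 0.245
```

Run:
```python
from h import *
S=st()
p,d=snap("side","s19",(230,130,400,270),4.5)
for l in ["stand_bow","stand_ledge","stand_panel","stand_foot_edge","leg_foot"]:marks("side",[l],n=1)
p,d=snap("top","t19",(150,120,390,300),3)
```

```text
t 25.55 pos [ 0.6511 -0.0311  0.227 ] rv [-1.572 -0.008 -0.006] F [0.1 0.4 0.5] w 0.245 q [-0.086  0.218  1.669 -0.     1.247 -0.087]
side stand_bow 0.65 [ 0.6409 -0.0309  0.1212]
side stand_ledge 0.72 [ 0.4867 -0.0327  0.0233]
side stand_panel 0.59 [ 0.55   -0.0262  0.0545]
side stand_foot_edge 0.69 [ 0.4981 -0.0311  0.0005]
side leg_foot 0.28 [0.4864 0.3327 0.0117]
```

View pics/s19.png

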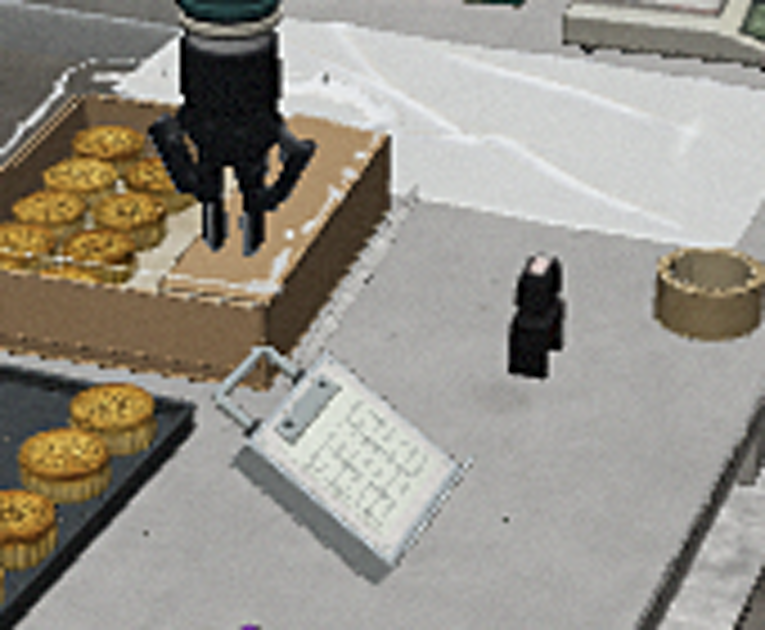

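View pics/t19.png

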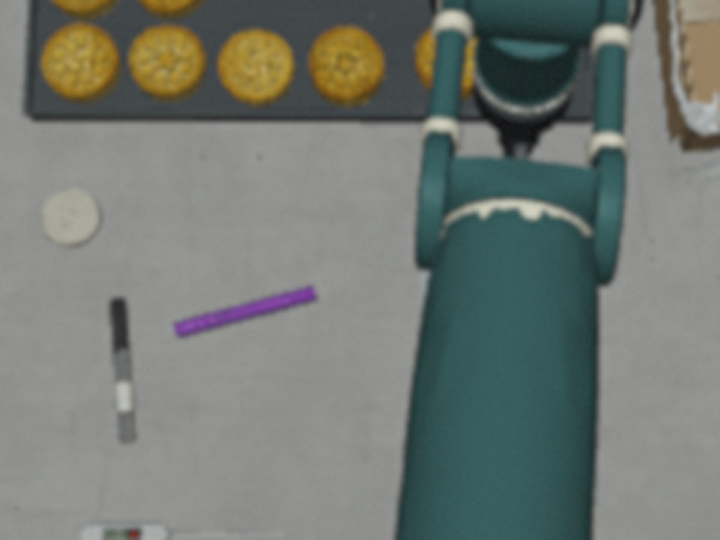

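The stand now stands sheet up on its lower edge and leg, released: bow at s19 (245,380), ledge edge at s19 (430,510). The marker is still at t19 (122,370), clear of the purple look-alike at (245,310). Next I measure the marker and the way there.

Run:
```python
from h import *
t=lambda u,v:((u+.5)/3-.5+150,(v+.5)/3-.5+120)
a=unp("top",*t(118,299),.010);b=unp("top",*t(127,441),.010);print(a,b,(a+b)/2,np.degrees(np.arctan2(*(a-b)[[1,0]])))
s=lambda u,v:((u+.5)/5-.5+210,(v+.5)/5-.5+220)
a=unp("side",*s(262,415),.008);b=unp("side",*s(477,449),.008);print(a,b,(a+b)/2,np.degrees(np.arctan2(*(a-b)[[1,0]])))
print(tri(t(122.5,370),s(369.5,432)))
```

```text
[0.55485676 0.34116406 0.01      ] [0.41885497 0.32759431 0.01      ] [0.48685587 0.33437919 0.01      ] 5.697898293365994
[0.55364991 0.34007061 0.008     ] [0.41642908 0.32108814 0.008     ] [0.48503949 0.33057938 0.008     ] 7.876037590999611
[0.48468443 0.33368885 0.01077968]
```

Call:
play_rows:
  motion:
    - [[-0.1,0.1,0],[0,0,0.2]]
    - [[-0.2,0.25,0],[0,0,0.4]]
    - [[-0.3,0.4,0],[0,0,0.6]]
    - [[-0.4,0.55,0],[0,0,0.8]]
    - [[-0.405,0.7,0],[0,0,1]]
    - [[-0.405,0.85,0],[0,0,1]]
    - [[-0.405,0.91,-0.05],[0,0,1]]
    - [[-0.405,0.91,-0.1],[0,0,1]]
  gripper: 0.5

```text
time: 26.9
tool_pos: [0.4857, 0.3361, 0.1805]
tcp_rot: [-1.48, -0.618, 0.618]
wrist_force: [-0.1, -0.4, -0.1]
width: 0.5
```

Call:
play_rows:
  motion:
    - [[0,0,-0.05],[0,0,0.25]]
    - [[0,0,-0.12],[0,0,0.5]]
    - [[0,0,-0.2],[0,0,0.75]]
    - [[0,0,-0.26],[0,0,1]]
    - [[0,0,-0.3],[0,0,1]]
    - [[0,0,-0.3],[0,0,1]]

```text
time: 27.65
tool_pos: [0.4852, 0.3317, 0.0598]
tcp_rot: [-1.209, -1.205, 1.211]
wrist_force: [-0.8, -0.1, 0.3]
width: 0.499
```

Call:
play_rows:
  motion:
    - [[0,0,0],[0,0,0.14]]
    - [[0,0,0],[0,0,0.14]]
    - [[0,0,0],[0,0,0.14]]

```text
time: 28.02
tool_pos: [0.487, 0.3335, 0.0626]
tcp_rot: [-1.156, -1.29, 1.288]
wrist_force: [0.0, -0.4, 0.2]
width: 0.5
```

Run:
```python
from h import *
S=st();print(Ro.from_rotvec(S["tcp_rot"]).as_matrix().round(3)[:,0])
p,d=snap("side","s20",(230,220,380,330),5)
p,d=snap("top","t20",(150,150,370,300),3.6)
for l in ["stand_bow","stand_ledge","stand_panel","stand_foot_edge"]:marks("top",[l],n=1)
for l in ["stand_ledge","stand_foot_edge"]:marks("side",[l],n=1)
```

```text
t 28.02 pos [0.487  0.3335 0.0626] rv [-1.156 -1.29   1.288] F [ 0.  -0.4  0.2] w 0.5 q [ 0.558  0.263  1.94  -0.     0.937 -1.121]
[-0.109  0.994  0.001]
top stand_bow 0.8 [ 0.6494 -0.0277  0.1239]
top stand_ledge 0.62 [ 0.4895 -0.0243  0.0254]
top stand_panel 0.96 [ 0.556  -0.0329  0.0534]
top stand_foot_edge 0.7 [ 0.5019 -0.0282 -0.001 ]
side stand_ledge 0.79 [ 0.4888 -0.032   0.0221]
side stand_foot_edge 0.68 [ 0.5007 -0.0298  0.0007]
```

View pics/s20.png

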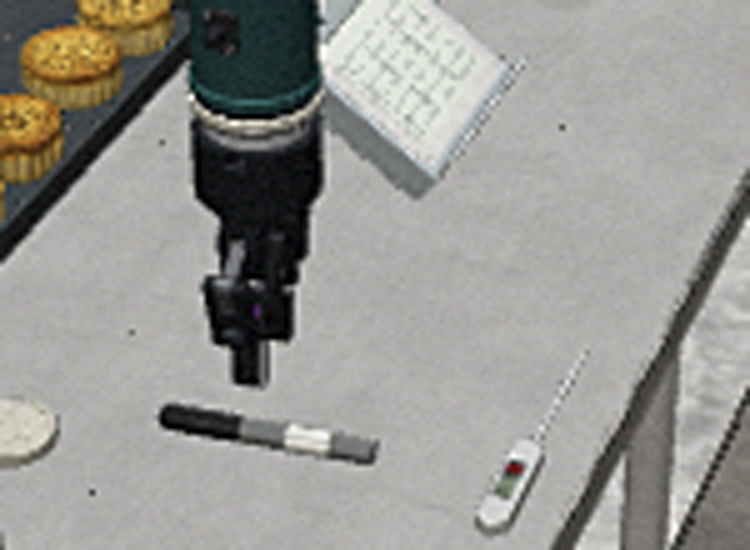

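View pics/t20.png

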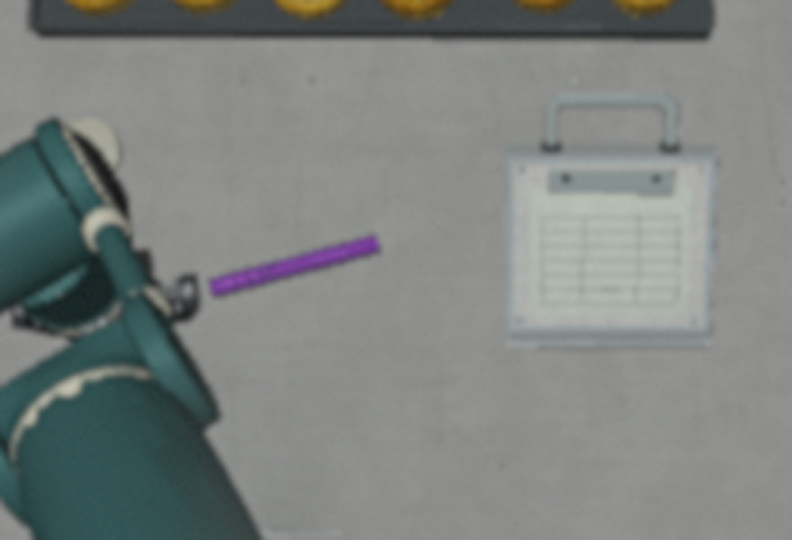

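Call:
play_rows:
  motion:
    - [[0,0,-0.06],[0,0,0]]
    - [[0,0,-0.12],[0,0,0]]
    - [[0,0,-0.15],[0,0,0]]
    - [[0,0,-0.15],[0,0,0]]
  squeeze: 25

```text
time: 28.92
tool_pos: [0.4856, 0.3327, 0.0006]
tcp_rot: [-1.154, -1.289, 1.293]
wrist_force: [0.7, -0.3, -0.5]
width: 0.499
```

Call:
play_rows:
  motion:
    - [[0,0,0],[0,0,0]]
    - [[0,0,0],[0,0,0]]
    - [[0,0,0],[0,0,0]]
    - [[0,0,0],[0,0,0]]
  gripper: 1.0

```text
time: 29.42
tool_pos: [0.4873, 0.3338, 0.0029]
tcp_rot: [-1.155, -1.293, 1.289]
wrist_force: [-0.1, 0.3, 4.6]
width: 0.18
```

Run:
```python
from h import *
st()
t=lambda u,v:((u+.5)/3.6-.5+150,(v+.5)/3.6-.5+150)
print("tip",unp("top",*t(610,342),.040),"corner",unp("top",*t(610,332),.0255))
print("ends",unp("top",*t(508,342),.040),unp("top",*t(712,342),.040))
print("bow",unp("top",*t(613,98),.1205), "upper edge",unp("top",*t(515,152),.11),unp("top",*t(714,152),.11))
```

```text
t 29.43 pos [0.4873 0.3338 0.0029] rv [-1.155 -1.293  1.289] F [-0.1  0.3  4.6] w 0.18 q [ 0.558  0.344  1.968 -0.     0.827 -1.124]
tip [ 0.47809761 -0.02991859  0.04      ] corner [ 0.48821804 -0.03044906  0.0255    ]
ends [0.47787746 0.04906458 0.04      ] [ 0.47831795 -0.10896884  0.04      ]
bow [ 0.65060479 -0.02990025  0.1205    ] upper edge [0.61142411 0.04339585 0.11      ] [ 0.61196205 -0.10601655  0.11      ]
```

Call:
play_rows:
  motion:
    - [[0,0,0.06],[0,0,0]]
    - [[0,0,0.16],[0,0,-0.1]]
    - [[0,0,0.28],[0,0,-0.25]]
    - [[0,-0.12,0.32],[0,0,-0.45]]
    - [[0,-0.27,0.32],[0,0,-0.65]]
    - [[0,-0.42,0.32],[0,0,-0.85]]
    - [[0,-0.57,0.32],[0,0,-1]]
    - [[0,-0.72,0.32],[0,0,-1]]
    - [[0.008,-0.86,0.32],[0,0,-1]]
    - [[0.008,-0.91,0.32],[0,0,-1]]

```text
time: 30.68
tool_pos: [0.4892, -0.0336, 0.1296]
tcp_rot: [-1.456, -0.697, 0.698]
wrist_force: [-0.3, -0.1, -0.7]
width: 0.187
```

Call:
play_rows:
  motion:
    - [[0,0,0],[0,0,-0.25]]
    - [[0,0,0],[0,0,-0.5]]
    - [[0,0,0],[0,0,-0.75]]
    - [[0,0,0],[0,0,-1]]
    - [[0,0,0],[0,0,-1]]

```text
time: 31.3
tool_pos: [0.4891, -0.0308, 0.1293]
tcp_rot: [-1.569, -0.087, 0.088]
wrist_force: [0.2, 0.3, 0.1]
width: 0.186
```

Call:
play_rows:
  motion:
    - [[0,0,-0.05],[0,0,-0.14]]
    - [[0,0,-0.1],[0,0,-0.14]]
    - [[0,0,-0.12],[0,0,-0.14]]
    - [[0,0,-0.12],[0,0,-0.14]]
    - [[0,0,-0.12],[0,0,-0.14]]

```text
time: 31.92
tool_pos: [0.4903, -0.0308, 0.0824]
tcp_rot: [-1.571, -0.003, 0.001]
wrist_force: [0.2, -0.3, 0.2]
width: 0.184
```

Run:
```python
from h import *
S=st();print(Ro.from_rotvec(S["tcp_rot"]).as_matrix().round(3)[:,0])
p,d=snap("side","s21",(260,190,380,280),6)
for l in ["marker_centre"]:marks("side",[l],n=2)
```

```text
t 31.93 pos [ 0.4903 -0.0308  0.0824] rv [-1.571e+00 -3.000e-03  1.000e-03] F [ 0.2 -0.3  0.2] w 0.184 q [-0.114  0.063  2.134  0.     0.944 -0.116]
[1.    0.002 0.001]
side marker_centre 0.58 [ 0.4868 -0.0283  0.0922]
side marker_centre 0.53 [0.5429 0.2155 0.0051]
```

View pics/s21.png

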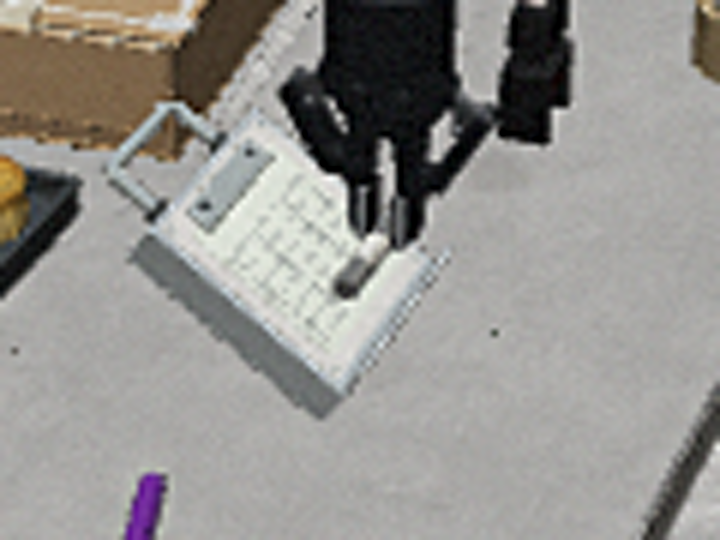

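Call:
play_rows:
  motion:
    - [[0,0,-0.04],[0,0,0]]
    - [[0,0,-0.07],[0,0,0]]
    - [[0,0,-0.09],[0,0,0]]
    - [[0,0,-0.09],[0,0,0]]

```text
time: 32.52
tool_pos: [0.4885, -0.0307, 0.0444]
tcp_rot: [-1.571, 0.001, 0.003]
wrist_force: [-0.6, -0.7, -0.4]
width: 0.189
```

Call:
play_rows:
  motion:
    - [[0,0,-0.005],[0,0,0]]
    - [[0,0,-0.01],[0,0,0]]
    - [[0,0,-0.01],[0,0,0]]

```text
time: 32.9
tool_pos: [0.4897, -0.0308, 0.0418]
tcp_rot: [-1.571, -0.001, 0.001]
wrist_force: [0.1, 0.0, -0.6]
width: 0.185
```

Run:
```python
from h import *
S=st()
p,d=snap("side","s22",(260,190,380,280),6)
marks("side",["marker_centre"],n=2);marks("side",["stand_ledge","stand_bow"],n=1)
```

```text
t 32.9 pos [ 0.4897 -0.0308  0.0418] rv [-1.571e+00 -1.000e-03  1.000e-03] F [ 0.1  0.  -0.6] w 0.185 q [-0.114  0.121  2.161 -0.     0.86  -0.115]
side marker_centre 0.43 [0.5426 0.2144 0.0059]
side marker_centre 0.4 [ 0.4871 -0.0327  0.0497]
side stand_ledge 0.77 [ 0.489  -0.0317  0.0242]
side stand_bow 0.3 [0.4485 0.0005 0.0016]
```

View pics/s22.png

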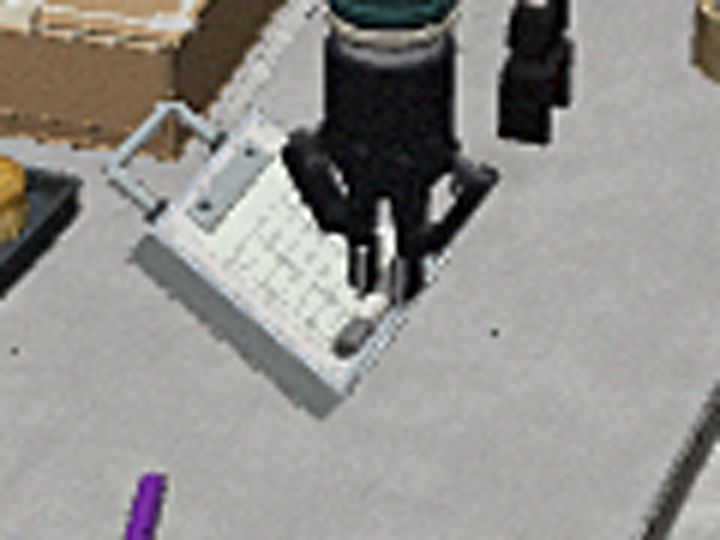

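Call:
play_rows:
  motion:
    - [[0,0,-0.005],[0,0,0]]
    - [[0,0,-0.01],[0,0,0]]
    - [[0,0,-0.01],[0,0,0]]

```text
time: 33.48
tool_pos: [0.4901, -0.0309, 0.0394]
tcp_rot: [-1.571, -0.001, 0.001]
wrist_force: [-4.2, 1.0, 13.9]
width: 0.186
```

Call:
play_rows:
  motion:
    - [[0,0,-0.004],[0,0,0]]
    - [[0,0,-0.007],[0,0,0]]
    - [[0,0,-0.007],[0,0,0]]

```text
time: 33.85
tool_pos: [0.4902, -0.0309, 0.0388]
tcp_rot: [-1.571, -0.001, 0.002]
wrist_force: [-10.3, 1.0, 30.9]
width: 0.184
```

Call:
play_rows:
  motion:
    - [[0,0,0.008],[0,0,0]]
    - [[0,0,0.017],[0,0,0]]
    - [[0,0,0.017],[0,0,0]]
    - [[0,0,0.017],[0,0,0]]

```text
time: 34.35
tool_pos: [0.4893, -0.0308, 0.0412]
tcp_rot: [-1.571, -0.001, 0.002]
wrist_force: [0.3, -0.4, -1.2]
width: 0.187
```

Call:
play_rows:
  motion:
    - [[0,0,0],[0,0,0]]
    - [[0,0,0],[0,0,0]]
    - [[0,0,0],[0,0,0]]
    - [[0,0,0],[0,0,0]]
  gripper: 0.72

```text
time: 34.85
tool_pos: [0.4896, -0.0308, 0.0417]
tcp_rot: [-1.571, -0.001, 0.001]
wrist_force: [0.3, 0.0, 0.1]
width: 0.285
```

Run:
```python
from h import *
S=st()
p,d=snap("side","s23",(260,190,380,280),6)
marks("side",["marker_centre"],n=2);marks("side",["stand_ledge","stand_bow"],n=1)
```

```text
t 34.85 pos [ 0.4896 -0.0308  0.0417] rv [-1.571e+00 -1.000e-03  1.000e-03] F [0.3 0.  0.1] w 0.285 q [-0.114  0.121  2.161 -0.     0.86  -0.115]
side marker_centre 0.57 [0.543  0.2171 0.0072]
side marker_centre 0.52 [ 0.4887 -0.0311  0.0426]
side stand_ledge 0.95 [ 0.4847 -0.0312  0.0247]
side stand_bow 0.91 [ 0.6441 -0.0296  0.1224]
```

View pics/s23.png

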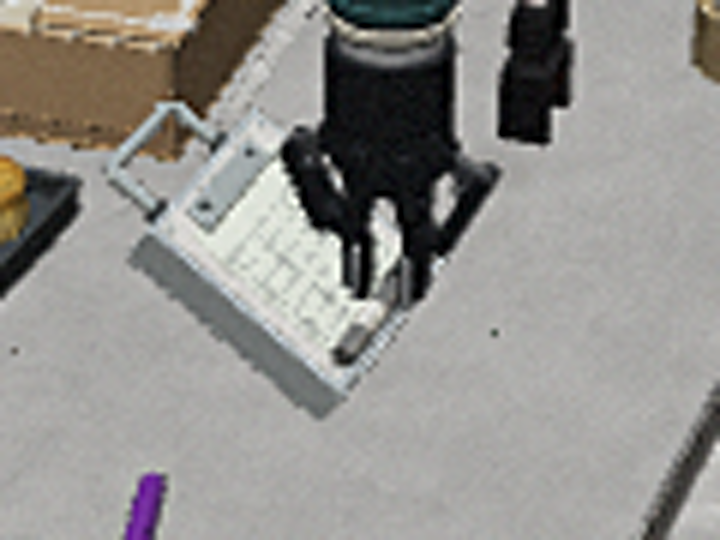

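Dropped into the trough. I'll withdraw straight up and then aside.

Call:
play_rows:
  motion:
    - [[0,0,0.03],[0,0,0]]
    - [[0,0,0.1],[0,0,0]]
    - [[0,0,0.22],[0,0,0]]
    - [[0,0,0.38],[0,0,0]]
    - [[0,0.15,0.45],[0,0,0]]
    - [[0,0.3,0.45],[0,0,0]]
    - [[0,0.45,0.45],[0,0,0]]
    - [[0,0.55,0.45],[0,0,0]]
    - [[0,0.6,0.45],[0,0,0]]
    - [[0,0.6,0.45],[0,0,0]]

```text
time: 36.3
tool_pos: [0.4896, 0.2099, 0.2221]
tcp_rot: [-1.571, -0.003, 0.003]
wrist_force: [0.7, -0.1, 0.4]
width: 0.283
```

Run:
```python
from h import *
S=st()
p,d=snap("side","s24",(260,190,380,280),6)
for l in["marker_centre"]: marks("side",[l],n=2)
marks("side",["stand_ledge","stand_bow","stand_foot_edge"],n=1)
p,d=snap("top","t24",(230,170,370,280),5)
marks("top",["marker_centre"],n=2);marks("top",["stand_ledge","stand_bow","stand_foot_edge"],n=1)
for l in["date_stamp","tape_roll","mould_plate","probe_thermometer","bench_scraper"]: marks("side",[l],n=1)
```

```text
t 36.3 pos [0.4896 0.2099 0.2221] rv [-1.571 -0.003  0.003] F [ 0.7 -0.1  0.4] w 0.283 q [ 0.358  0.     1.918 -0.     1.223  0.355]
side marker_centre 0.41 [0.5435 0.2166 0.0052]
side stand_ledge 0.78 [ 0.4863 -0.0333  0.0269]
side stand_bow 0.85 [ 0.6428 -0.03    0.1217]
side stand_foot_edge 0.69 [ 0.5008 -0.0308  0.0028]
top marker_centre 0.65 [ 0.4894 -0.0265  0.0379]
top marker_centre 0.56 [0.5428 0.2154 0.0077]
top stand_ledge 0.55 [ 0.4913 -0.0277  0.0207]
top stand_bow 0.63 [ 0.6427 -0.0308  0.121 ]
side date_stamp 0.61 [ 0.5007 -0.3503 -0.0016]
side tape_roll 0.57 [ 0.381  -0.4973  0.001 ]
side mould_plate 0.79 [ 0.6359  0.3901 -0.0011]
side probe_thermometer 0.69 [ 0.3302  0.2696 -0.001 ]
side bench_scraper 0.7 [ 0.4333  0.5325 -0.0042]
```

View pics/s24.png

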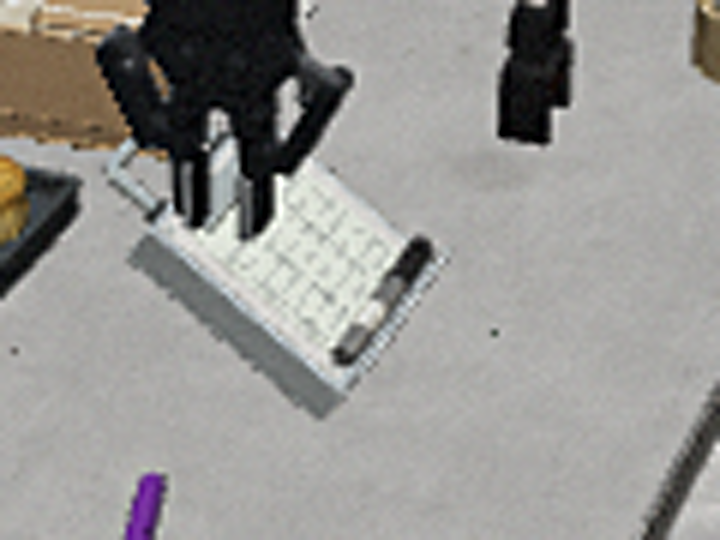

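View pics/t24.png

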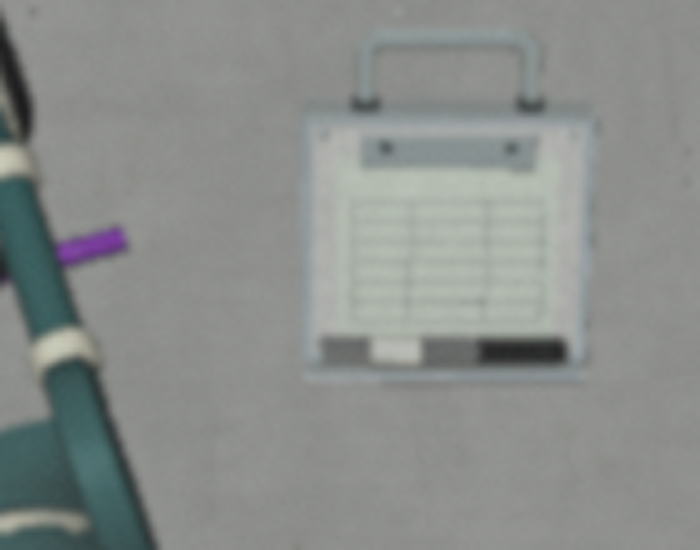

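The marker lies flat along the middle of the ledge: it spans t24 columns 322–568, and the ledge spans 305–590. The stand is square to the robot, the bystanders have not moved, and the arm is clear. I'm handing the job in.

```bash
python3 -c "
from workcell import bot
print(bot.finish_job())"
```

```text
the job is handed in; nothing more can be done
None
```

The stand is set up and the marker lies on its ledge. I handed the job in at about 36–37 s; no verdict was reported.

**What I did**
- **Turning over:** I lifted the stand by its bow to turn it over. The bar rolled out of the fingertips near vertical, and the stand tipped over face down by itself. It lay there released with its leg folded, as step 1 asks, but it fell rather than being laid down.
- **Leg:** I gripped the foot bar by its ends and swung the leg past centre, and it snapped out. The measured foot position agreed with the locked angle to about 4 mm.
- **Standing it up:** I lifted the bow in an arc until the stand stood upright on its lower end. The bar had crept to the fingertips by then. A first try at gripping again pressed on top of the bar with about 55 N at the wrist, so I lifted off and gripped deeper. I then carried the stand, squared it up and tipped it onto its edge and leg.
- **Marker:** I picked up the black and grey pen and lowered it over the ledge. The fingers touched the face at about 31 N, so I backed off and let it drop about 1 cm into the trough.

**Last checks**
- **Stand:** foot edge near z = 0.001–0.003 m, bow at z = 0.121–0.122 m, which fits the 35° slope. The ledge is at x ≈ 0.488 m, the bow at x ≈ 0.643 m, and the stand looks square to the robot from above.
- **Marker:** centre at (0.489, -0.027, 0.038) m by the top camera, about 3 mm from the middle of the ledge, and parallel to it by eye. The side camera's network did not report it there in the last picture, though it shows there by eye.
- **Bystanders:** all five were within about 7 mm of their first readings, and the arm was clear.
- **Not checked:** the leg joint angle and the leg foot height could not be read directly on the standing stand.

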